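Load the glassware dryer and set its timer

TASK

Hang the two rinsed blue beakers from the rubber mat mouth-down on the two empty pegs of the glassware dryer, one on each, setting them on rather than dropping them, so that each rests with its bottom on the peg's tip. Then, once both hang free of the gripper, roll the dryer's knurled thumbwheel by its edge until the 4 is centred in its window. Leave the orange beaker that already hangs there, the wash bottle and the vial tray alone.

Things in the scene. Friction and masses are not known exactly. Their poses are not given: they have to be found in the camera images.
- beaker_1: blue plastic laboratory beaker, straight cylinder 58 mm outside diameter, 80 mm tall, wall 3 mm, bottom 4 mm (inside 52 mm wide, 76 mm deep), about 70 g; it stands mouth-down on the rubber mat. Origin at the centre of the mouth, z towards the closed end (up at the start).
- beaker_2: blue plastic laboratory beaker, straight cylinder 58 mm outside diameter, 80 mm tall, wall 3 mm, bottom 4 mm (inside 52 mm wide, 76 mm deep), about 70 g; it stands mouth-down on the rubber mat. Origin at the centre of the mouth, z towards the closed end (up at the start).
- beaker_1_floor (a point): centre of the inside face of the first blue beaker's closed end, 76 mm from the mouth along its axis; the peg's tip bears on this face
- beaker_2_floor (a point): the same point of the second blue beaker
- post_a: empty draining peg: a polished steel post 40 mm in diameter, its last 14 mm narrowing to a blunt tip 22 mm across; it stands 88 mm out of the dryer's sloping panel, square to it, and so leans 35 degrees from vertical towards the dryer's front. Origin at the centre of its tip, z out along the post, y parallel to the row of pegs. A hung beaker's bottom rests on the tip and its upper wall on the post, somewhat slack, with 6 mm of play each way; its rim stays 12 mm off the panel.
- post_b: the other empty draining peg: a polished steel post 40 mm in diameter, its last 14 mm narrowing to a blunt tip 22 mm across; it stands 88 mm out of the dryer's sloping panel, square to it, and so leans 35 degrees from vertical towards the dryer's front. Origin at the centre of its tip, z out along the post, y parallel to the row of pegs. The three pegs stand 115 mm apart in one row, in an order that changes.
- post_c: the taken draining peg: a polished steel post 40 mm in diameter, its last 14 mm narrowing to a blunt tip 22 mm across; it stands 88 mm out of the dryer's sloping panel, square to it, and so leans 35 degrees from vertical towards the dryer's front. Origin at the centre of its tip, z out along the post, y parallel to the row of pegs. The orange beaker hangs on it.
- beaker_3: orange beaker of the same shape and size, already hung on its peg; origin at the centre of its mouth, z towards its closed end. To be left alone.
- beaker_3_floor (a point): the same point of the orange beaker
- dryer: white glassware dryer, 345 mm wide (y), fixed to the bench; origin on the bench under the foot of the middle peg, x to its back, y along the row of pegs, z up. Its panel slopes 35 degrees up towards the back, from about 65 mm to 155 mm above the bench. A grey timer pod (124 mm along x, 88 mm along y, top 82 mm above the bench) stands at its -y end, 75 mm in front of and 220 mm to the side of the origin.
- timer_axis (a point): point on the thumbwheel's axis, mid-width of its knurled rim, 48 mm above the bench, axes as the dryer's. The dark knurled rim is 84 mm in diameter and 22 mm wide, turns about the dryer's y axis, and stands 8 mm proud of the pod's top over a length of about 50 mm.
- timer_window (a point): centre of the window in the pod's top (22 mm along x, 29 mm along y, blue frame), beside the knurled rim; through it one black digit of the white drum is seen, upright as seen from the dryer's front
- timer (a joint): thumbwheel angle in rad: digit = angle / 0.6283 (0 shows 0, 2.513 shows 4 centred, 9 digits up to 5.65). It grows as the top of the rim is rolled towards the dryer's back (+x), 26 mm of rim to a digit. No detents: it stays where it is left; about 1.5 N at the rim turns it, by friction under a fingertip pressed lightly on the rim. It starts somewhere between the digits 1 and 3.5.
- mat: grey rubber mat 260 x 220 x 4 mm on the bench under the two blue beakers, fixed; origin at the centre of its underside
- wash_bottle: pale plastic wash bottle with a red cap, 60 mm diameter, 150 mm tall, upright; origin at the centre of its underside. To be left alone.
- vial_tray: white open tray of small capped vials, 110 x 150 x 45 mm; origin at the centre of its underside. To be left alone.
There are look-alikes about, which are no part of the job. Leave any turquoise look-alike of the beaker_2 alone. What is shaped like the beaker_1 but green is not meant.

How it is judged:
By the outcome, as a careful person would: the job done as asked, in the order asked, and still so for the second after the job is handed in, with the robot touching nothing.
It also fails if it takes over 72 s, if anything falls off the work surface, if the arm or the gripper's body presses on something with over 40 N, if the wrist force passes 120 N, or if a joint passes its speed limit or range.

ROBOT

A 6-joint arm with a two-finger parallel gripper is mounted at the origin on the work surface. World frame = base frame: x ahead of the robot, y to its left, z up, the work surface at z = 0. Lengths are in m, angles in rad, forces in N, time in s.
With the tool pointing down it reaches from about 0.3 to 0.775 m from the base axis. Payload 14.6 kg.
Tool frame: the origin (TCP) lies at the very end of the fingers, on their centre line; the grasp point (between the pads) lies 19 mm behind it; y points along the fingers, x is the direction in which the jaws open and shut, and the axes are right-handed (so a half turn about y gives the same grasp; the last joint's range is limited). The gripper opens to 94 mm and grips with 3 to 60 N. Pads are 16 mm wide; open, the fingers measure 119 mm over their backs; the gripper's body (75 mm by 177 mm) begins 78 mm behind the grasp point.
Start: joints at [1.249, 0.3, 1.521, -0, 1.321, -0.067], TCP at [0.139, 0.532, 0.205] pointing down, gripper open.
Joint ranges: [-3.03, 3.03], [-0.79, 2.21], [0.23, 2.52], [-1.04, 4.18], [0, 3.07], [-2.55, 2.55]. Speed limits (rad/s): [2.22, 2.22, 2.57, 3.14, 3.14, 3.14].

INTERFACE

Orientations are given as a unit quaternion [x, y, z, w].
In Python, from plant import r, vision, ticket gives the robot as it stands. The module is installed in compiled form; this text tells all that it offers.
- The arm moves only by the tool jog_arm, never from a script. Its argument "series" is text: rows parted by semicolons, each of 6 numbers parted by spaces: the shift along the world's x, y, z in m, then the turn, a rotation vector about the world's x, y, z in rad. In form: x y z rx ry rz; .... A call has 1 to 20 rows; each row shifts and turns the pose as measured when the row begins; what a row does not reach is not made up. A row lasts 1/8 s, in which the tool goes at most 62.5 mm and 10.7 degrees, less where a joint would pass 70% of its speed; a pose out of reach is approached as far as the arm can. A call with a gripper value outside its range is refused whole. "hand" is the finger opening in m, from 0 to 0.094, set as the call begins (left out, the last holds). The fingers move at their own pace and stop on an object; "newtons" is the grip in N (left out, the last holds). Time passes only in rows, so rows that do not move let the fingers close. It gives the time, the measured TCP pose, the force and the opening at its end, in the units of the state.
- r.get_obs(): the state, without advancing time (a new reading comes with each control period).
- vision.read_camera(name): name is "scene" or "top"; returns the picture (384x512x3 uint8, blue, green, red); there is no depth.
- vision.get_calibration(name): a dict with "fovy" (degrees; the focal length in pixels is half the picture's height over the tangent of half this angle, whatever the lens; pixels are square), "cx", "cy" (the principal point, pixels), "dist" ([k1, k2, p1, p2, k3] as OpenCV has them; the pictures are not rectified), "rvec" (rotation vector, rad) and "tvec" (3), from world to camera coordinates, as OpenCV has them. Camera axes: x right, y down, z forward; pixel columns grow to the right and rows downward; lengths in m; the calibration is good to about 2 mm. A picture is of the moment at which its call begins. get_calibration takes no time and is no camera call.
- ticket.hand_in(): hands the job in, once; it reports no verdict.
Trained networks look in the newest picture that a camera, given by its name, has taken for a name from the list of things; names that differ only in an ending like _2 or _b are one class to them, and where a whole thing is asked for, a point or a joint stands for the part that bears it (a point fixed in the world has none). Each returns a list of dicts, best first, with "conf" (0 to 1); they miss things now and then, are a little off and sometimes report something else, mostly with a low value. They report only what shows in the picture. A call takes as long as a camera call. They do not tell look-alikes from the thing itself.
- vision.recognise(camera, thing): "position" ([row, column] in pixels, amid what is visible of it).
- vision.place_of(camera, thing): "position" ([row, column] in pixels: a listed point, or the origin of a listed thing).
The state is a dict: "t": time; "q": joint angles; "qvel": joint speeds; "tau": joint torques, N m; "tcp_pos": TCP position; "tcp_rot": TCP orientation; "force": force on the tool from outside, world axes, zero at the start; "wrist_torque": the same for the moment, N m; "gripper_width": finger opening in m.
Only numpy, scipy, OpenCV 4.12 (cv2) and the standard library are available. Lean on these libraries where they do the work, as an engineer would, in place of code of your own. Each camera call takes 0.05 s, during which the arm holds its last target.

## Working session

There is one attempt and no reset: what is moved stays moved. The work goes in short steps, Python scripts to look and compute and a tool call to move; the robot and the scene stay as the last step left them, time stands still between calls to the robot, and variables do not carry over. Pictures are saved under pics/ and viewed, and the job is handed in when it is done.

Besides the shell and the picture viewer there is one more tool, called after "Emit:" by a JSON object that holds its "api" and its "payload", one argument or row to a line. jog_arm: Moves the arm, as the interface text tells. Its arguments: {"type":"object","properties":{"series":{"type":"string"},"hand":{"type":"number"},"newtons":{"type":"number"}},"required":["series"]}

```bash
ls; mkdir -p pics; python3 - <<'E'
from plant import r, vision, ticket
import cv2
for n in ("scene","top"):
    im=vision.read_camera(n); cv2.imwrite(f"pics/{n}0.png",im)
    print(n,vision.get_calibration(n))
    for th in ("beaker_1","post_a","dryer","timer_window","timer_axis","beaker_3_floor","beaker_1_floor"):
        try: print(th,[(d['conf'],d['position']) for d in vision.place_of(n,th)])
        except Exception as e: print(th,e)
print(r.get_obs())
E
```

```text
pics
scene {'fovy': 52.66125521764474, 'cx': 260.4028411812266, 'cy': 189.40730429257093, 'dist': array([0.0174934, 0.       , 0.       , 0.       , 0.       ]), 'rvec': array([ 1.17756209,  2.2815606 , -1.02576809]), 'tvec': array([ 0.28069048, -0.15674042,  1.2885891 ])}
beaker_1 [(0.77, [152.0, 227.7]), (0.71, [231.6, 126.9]), (0.67, [195.7, 162.0]), (0.62, [231.8, 260.1]), (0.58, [180.1, 209.2])]
post_a [(0.58, [223.3, 317.7]), (0.57, [250.5, 376.4])]
dryer []
timer_window [(0.65, [205.0, 246.7])]
timer_axis [(0.69, [210.0, 235.3])]
beaker_3_floor [(0.94, [199.9, 277.6])]
beaker_1_floor [(0.93, [130.8, 229.8]), (0.63, [160.5, 208.0])]
top {'fovy': 55.101528724714626, 'cx': 253.68841771884195, 'cy': 187.9036292076034, 'dist': array([0.04134475, 0.        , 0.        , 0.        , 0.        ]), 'rvec': array([ 2.10818917, -2.13107646,  0.17291556]), 'tvec': array([0.0149803 , 0.49517418, 0.88725734])}
beaker_1 [(0.96, [119.3, 354.6]), (0.87, [222.8, 352.5]), (0.81, [151.8, 230.3]), (0.63, [281.4, 367.4]), (0.58, [172.6, 369.3])]
post_a [(0.87, [157.2, 121.0]), (0.55, [160.2, 171.0]
[... 225 characters left out ...]
, 359.0]), (0.73, [285.6, 378.3]), (0.65, [175.3, 372.6])]
{'t': 0.8, 'q': array([ 1.24939357e+00,  2.99883221e-01,  1.52098024e+00, -1.74670160e-05,
        1.32072550e+00, -6.66082219e-02]), 'qvel': array([0.00229052, 0.00050494, 0.00229253, 0.00171513, 0.00035576,
       0.0013027 ]), 'tau': array([ 1.57332350e-03, -5.31628203e+01, -3.52901781e+01,  7.09198276e-02,
        2.12609768e-02, -1.24280072e-05]), 'tcp_pos': array([0.13863461, 0.53223227, 0.20546316]), 'tcp_rot': array([ 0.55947774,  0.43242713, -0.43241829, -0.55946926]), 'force': array([-0.15074618, -0.46306282, -1.09345339]), 'wrist_torque': array([ 0.0081771 ,  0.04868109, -0.00533845]), 'gripper_width': 0.09370917889032811}
```

```bash
python3 - <<'E'
import cv2
for n in ("scene","top"):
    im=cv2.imread(f"pics/{n}0.png"); cv2.imwrite(f"pics/{n}0b.png",cv2.resize(im,(800,600),interpolation=cv2.INTER_CUBIC))
E
```

```text
(no output)
```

View pics/scene0b.png

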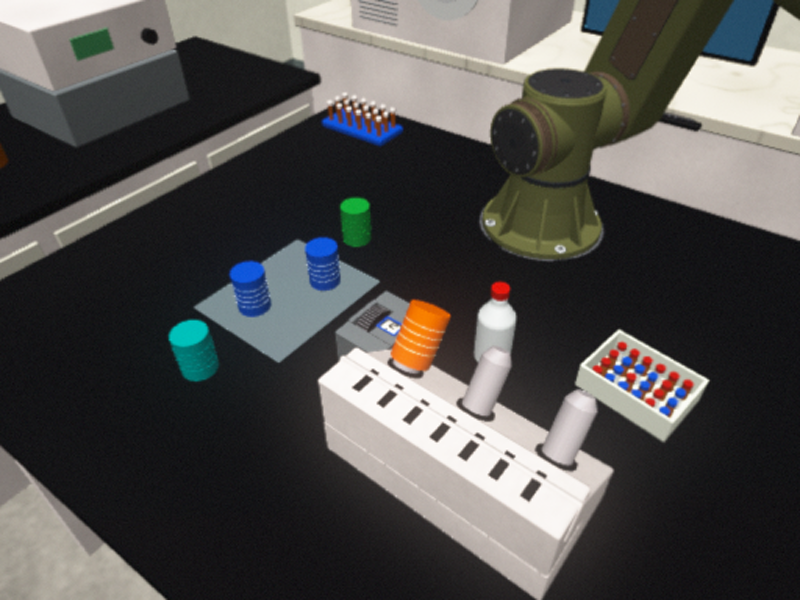

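View pics/top0b.png

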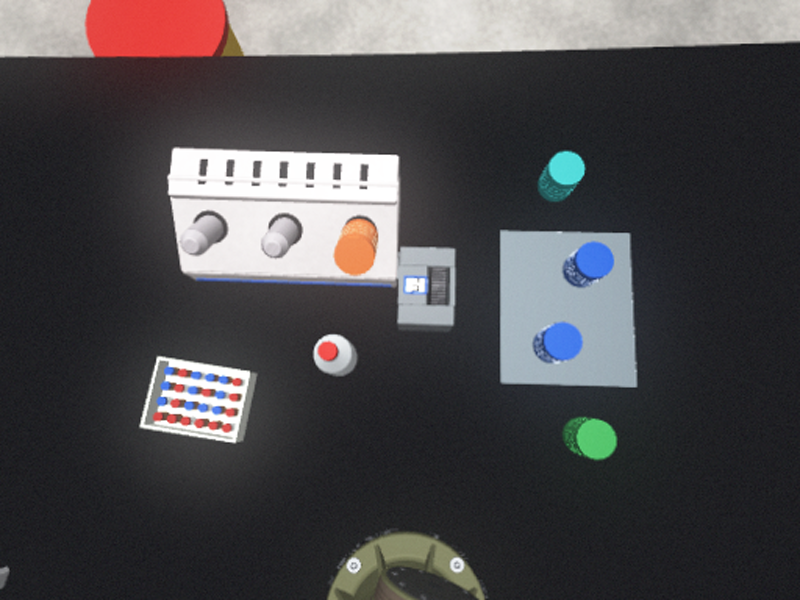

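```bash
cat > h.py <<'E'
import numpy as np, cv2
from scipy.optimize import least_squares
from plant import r, vision, ticket
C={}
for n in ("scene","top"):
    c=vision.get_calibration(n); f=192/np.tan(np.radians(c['fovy'])/2)
    K=np.array([[f,0,c['cx']],[0,f,c['cy']],[0,0,1]]); C[n]=(K,np.array(c['dist']),np.array(c['rvec']),np.array(c['tvec']))
def proj(n,P):
    K,d,rv,tv=C[n]; p,_=cv2.projectPoints(np.asarray(P,float).reshape(-1,1,3),rv,tv,K,d); return p.reshape(-1,2)[:,::-1] # row,col
def ray(n,rc):
    K,d,rv,tv=C[n]; u=cv2.undistortPoints(np.array([[[rc[1],rc[0]]]],float),K,d).ravel()
    R=cv2.Rodrigues(rv)[0]; return -R.T@tv, R.T@np.array([u[0],u[1],1])
def onz(n,rc,z):
    o,d=ray(n,rc); return o+d*(z-o[2])/d[2]
def tri(obs): # list of (cam,(row,col))
    A=[];b=[]
    for n,rc in obs:
        o,d=ray(n,rc); d/=np.linalg.norm(d); M=np.eye(3)-np.outer(d,d); A.append(M); b.append(M@o)
    A=np.vstack(A);b=np.hstack(b); x,*_=np.linalg.lstsq(A,b,rcond=None); return x,np.linalg.norm(A@x-b)
E
python3 - <<'E'
from h import *
np.set_printoptions(precision=4,suppress=True)
top=cv2.imread("pics/top0.png"); sc=cv2.imread("pics/scene0.png")
def blobs(im,lo,hi,mn=30):
    hsv=cv2.cvtColor(im,cv2.COLOR_BGR2HSV); m=cv2.inRange(hsv,lo,hi)
    n,l,s,c=cv2.connectedComponentsWithStats(m); return [(s[i,4],c[i][::-1].round(1)) for i in range(1,n) if s[i,4]>mn]
print("blue top",blobs(top,(105,150,150),(125,255,255)))
print("blue scene",blobs(sc,(105,150,100),(130,255,255)))
for rc in [(119.3,354.6),(222.8,352.5),(281.4,367.4),(172.6,369.3)]: print(rc,onz("top",rc,0.004))
for rc in [(215.5,359),(285.6,378.3),(175.3,372.6)]: print(rc,onz("top",rc,0.08))
# pegs
for a,b in [((157.2,121),(250.5,376.4)),((160.2,171),(223.3,317.7))]:
    print(tri([("top",a),("scene",b)]))
print("b3floor",tri([("top",(161.5,225.8)),("scene",(199.9,277.6))]))
print("win",tri([("top",(184,266.3)),("scene",(205,246.7))]),onz("top",(184,266.3),.082))
print("axis",tri([("top",(184.7,278.3)),("scene",(210,235.3))]))
print("dryer",onz("top",(155.1,189.4),0))
E
```

```text
blue top [(np.int32(435), array([166. , 380.1])), (np.int32(448), array([218.1, 359.6]))]
blue scene [(np.int32(408), array([ 82.5, 230.8])), (np.int32(548), array([167.3, 205.8])), (np.int32(605), array([183.1, 159. ]))]
(119.3, 354.6) [ 0.6883 -0.265   0.004 ]
(222.8, 352.5) [ 0.4081 -0.2437  0.004 ]
(281.4, 367.4) [ 0.2617 -0.2717  0.004 ]
(172.6, 369.3) [ 0.54   -0.2952  0.004 ]
(215.5, 359) [ 0.419  -0.2411  0.08  ]
(285.6, 378.3) [ 0.2577 -0.2746  0.08  ]
(175.3, 372.6) [ 0.5164 -0.2796  0.08  ]
(array([0.5405, 0.2972, 0.1862]), np.float64(0.0023958115829897965))
(array([0.5363, 0.1823, 0.1836]), np.float64(0.007916697142570178))
b3floor (array([0.5281, 0.0713, 0.1807]), np.float64(0.005487557152352296))
win (array([ 0.4989, -0.0251,  0.0879]), np.float64(0.005731269467947871)) [ 0.4978 -0.0217  0.082 ]
axis (array([ 0.5035, -0.0566,  0.0563]), np.float64(0.007475240474669943))
dryer [0.5957 0.1834 0.    ]
```

```bash
python3 - <<'E'
import cv2,numpy as np
t=cv2.imread("pics/top0.png"); s=cv2.imread("pics/scene0.png")
a=cv2.resize(t[90:230,100:300],(800,560),interpolation=cv2.INTER_CUBIC); cv2.imwrite("pics/tdry.png",a)
a=cv2.resize(s[170:310,210:400],(760,560),interpolation=cv2.INTER_CUBIC); cv2.imwrite("pics/sdry.png",a)
a=cv2.resize(t[95:305,320:420],(400,840),interpolation=cv2.INTER_CUBIC)[:,:]
b=cv2.resize(s[120:250,100:250],(400,347),interpolation=cv2.INTER_CUBIC)
a=cv2.resize(a,(286,600)); o=np.zeros((600,700,3),np.uint8); o[:,:286]=a; o[:347,290:690]=b; cv2.imwrite("pics/beak.png",o)
E
```

```text
(no output)
```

View pics/tdry.png

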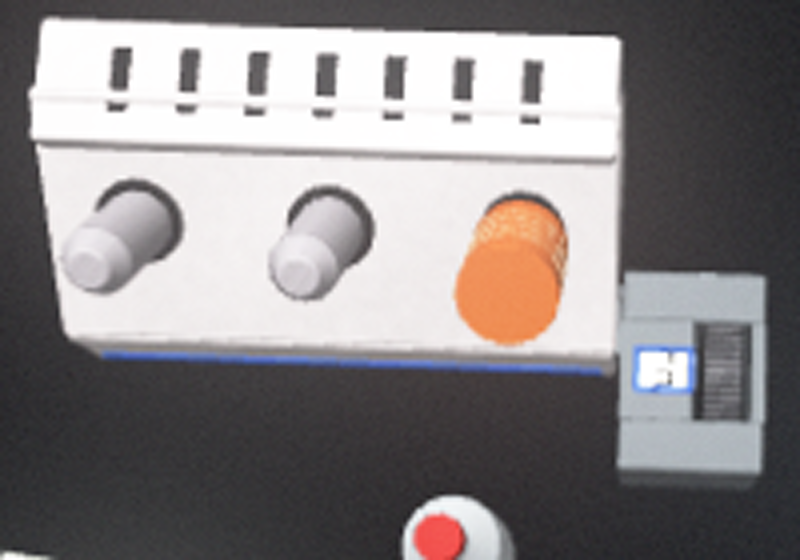

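View pics/sdry.png

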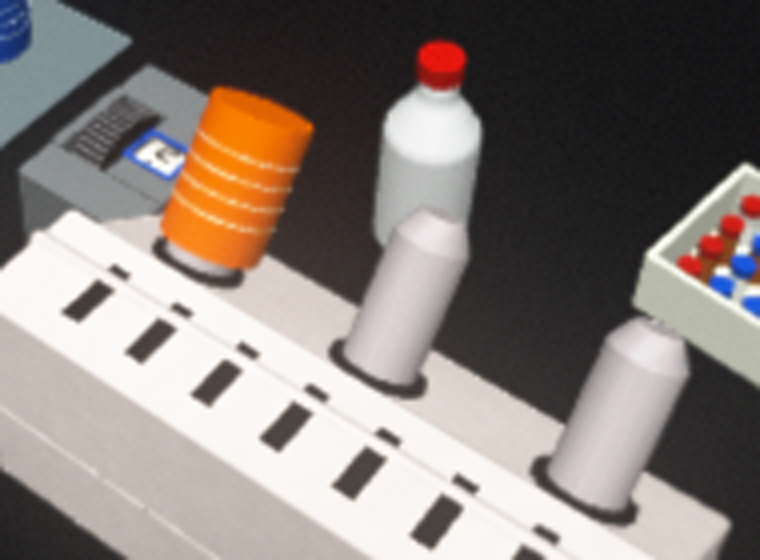

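View pics/beak.png

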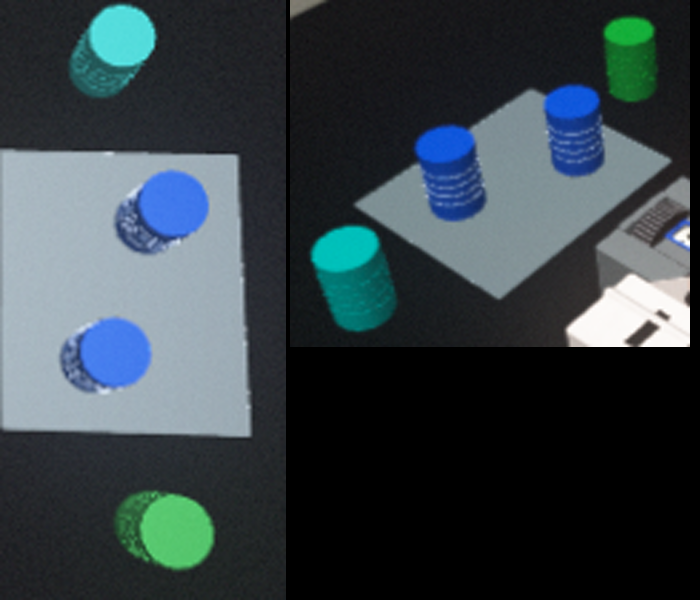

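```bash
python3 - <<'E'
from h import *
np.set_printoptions(precision=4,suppress=True)
top=cv2.imread("pics/top0.png"); sc=cv2.imread("pics/scene0.png")
def ell(im,lo,hi,box):
    r0,r1,c0,c1=box; hsv=cv2.cvtColor(im[r0:r1,c0:c1],cv2.COLOR_BGR2HSV); m=cv2.inRange(hsv,lo,hi)
    m=cv2.morphologyEx(m,cv2.MORPH_OPEN,np.ones((3,3),np.uint8))
    cs=max(cv2.findContours(m,cv2.RETR_EXTERNAL,cv2.CHAIN_APPROX_NONE)[0],key=cv2.contourArea)
    e=cv2.fitEllipse(cs); return (e[0][1]+r0,e[0][0]+c0),e[1]
for box in [(145,190,350,410),(200,240,330,390)]:
    rc,ax=ell(top,(105,150,150),(125,255,255),box); print(rc,ax,onz("top",rc,.084))
for box in [(160,205,140,180),(145,190,190,222)]:
    hsv=cv2.cvtColor(sc[box[0]:box[1],box[2]:box[3]],cv2.COLOR_BGR2HSV); print("V",np.unique(hsv[...,2][(hsv[...,0]>100)&(hsv[...,1]>180)]//20*20,return_counts=True))
rc,ax=ell(top,(5,150,215),(15,255,255),(140,180,205,250)); print("orange top end",rc,ax)
# fit dryer
obs=[("top",(157,122.3),.115,'t'),("top",(159.2,174.7),0,'t'),("scene",(225.5,319.5),0,'t'),("scene",(252.3,374),.115,'t'),
 ("top",rc,-.115,'o')]
s,c=np.sin(np.radians(35)),np.cos(np.radians(35))
def pts(p):
    x,y,a,zf=p; R=np.array([[np.cos(a),-np.sin(a),0],[np.sin(a),np.cos(a),0],[0,0,1]]); out=[]
    for n,_,yy,k in obs:
        L=.088 if k=='t' else .092
        q=np.array([-L*s,yy,zf+L*c]); 
        if k=='o': q+=0.0*np.array([-c,0,-s])
        out.append((n,R@q+[x,y,0]))
    return out
def res(p): return np.concatenate([proj(n,q)[0]-np.array(o[1]) for (n,q),o in zip(pts(p),obs)])
f=least_squares(res,[.59,.18,0,.11]); print(f.x,f.fun.reshape(-1,2))
for n,q in pts(f.x): print(n,q)
x,y,a,zf=f.x;R=np.array([[np.cos(a),-np.sin(a)],[np.sin(a),np.cos(a)]])
print("pod centre",R@[-.075,-.22]+[x,y])
print("rim",onz("top",(182.75,280.5),.089),"win",onz("top",(182.4,266.3),.082))
E
```

```text
(166.03322410583496, 380.0847759246826) (21.90974998474121, 23.506874084472656) [ 0.5382 -0.2978  0.084 ]
(218.07280349731445, 359.5812816619873) (22.515893936157227, 23.491506576538086) [ 0.4125 -0.2411  0.084 ]
V (array([ 60,  80, 100, 120, 140, 160, 180, 200, 220], dtype=uint8), array([  1,  17,  52,  92, 145,  13,   8, 108, 100]))
V (array([ 60,  80, 100, 120, 140, 160, 180, 200, 220], dtype=uint8), array([  2,  11,  39,  87, 121,  20,   7,  82,  93]))
orange top end (161.9743995666504, 226.62627601623535) (23.71302032470703, 25.549726486206055)
[ 0.5873  0.1784 -0.0468  0.1074] [[ 0.501  -0.1667]
 [ 0.0681 -0.2313]
 [-0.8369  0.0583]
 [ 0.7773 -0.4695]
 [-0.3382 -0.0431]]
top [0.5422 0.2956 0.1795]
top [0.5369 0.1808 0.1795]
scene [0.5369 0.1808 0.1795]
scene [0.5422 0.2956 0.1795]
top [0.5292 0.066  0.1828]
pod centre [ 0.5021 -0.0379]
rim [ 0.4991 -0.0559  0.089 ] win [ 0.5018 -0.0218  0.082 ]
```

```bash
python3 - <<'E'
from h import *
np.set_printoptions(precision=4,suppress=True)
sc=cv2.imread("pics/scene0.png")
m=cv2.inRange(cv2.cvtColor(sc,cv2.COLOR_BGR2HSV),(100,150,180),(130,255,255)); m[:140]=0; m[:,225:]=0
n,l,s,c=cv2.connectedComponentsWithStats(m)
P={}
for i in range(1,n):
    if s[i,4]>40: print(s[i],c[i]); 
for a,b in [((166.03,380.08),159),((218.07,359.58),206)]:
    i=min([i for i in range(1,n) if s[i,4]>40],key=lambda i:abs(c[i][0]-b))
    print(tri([("top",a),("scene",c[i][::-1])]))
from scipy.spatial.transform import Rotation as Ro
o=r.get_obs(); print(Ro.from_quat(o['tcp_rot']).as_matrix())
E
```

```text
[195 153  21  12 185] [204.8486 158.    ]
[148 168  21  13 217] [157.682  173.8387]
(array([ 0.5382, -0.2978,  0.083 ]), np.float64(0.0005058566211061132))
(array([ 0.4127, -0.2415,  0.0829]), np.float64(0.00023665700490377225))
[[ 0.252   0.     -0.9677]
 [ 0.9677 -0.      0.252 ]
 [ 0.     -1.     -0.    ]]
```

Emit:
{"api": "jog_arm", "payload": {
  "series": "0.033 -0.042 0.012 0 0 0.104; 0.033 -0.042 0.012 0 0 0.104; 0.033 -0.042 0.012 0 0 0; 0.033 -0.042 0.012 0 0 0; 0.033 -0.042 0.012 0 0 0; 0.033 -0.042 0.012 0 0 0; 0.033 -0.042 0.012 0 0 0; 0.033 -0.042 0.012 0 0 0",
  "hand": 0.094,
  "newtons": 12
}}

```text
t: 1.8
tcp_pos: [0.4068, 0.1864, 0.304]
tcp_rot: [0.509, 0.492, -0.491, -0.508]
force: [0.8, 0.1, 0.2]
gripper_width: 0.094
```

Emit:
{"api": "jog_arm", "payload": {
  "series": "0.001 -0.0535 0 0 0 0; 0.001 -0.0535 0 0 0 0; 0.001 -0.0535 0 0 0 0; 0.001 -0.0535 0 0 0 0; 0.001 -0.0535 0 0 0 0; 0.001 -0.0535 -0.025 0 0 0; 0.001 -0.0535 -0.03 0 0 0; 0.001 -0.0535 -0.03 0 0 0; 0 0 -0.05 0 0 0; 0 0 -0.03 0 0 0; 0 0 0 0 0 0"
}}

```text
t: 3.18
tcp_pos: [0.4132, -0.2585, 0.1366]
tcp_rot: [0.512, 0.491, -0.488, -0.508]
force: [-0.3, 0.2, 0.1]
gripper_width: 0.0941
```

```bash
python3 - <<'E'
from h import *
from scipy.spatial.transform import Rotation as Ro
np.set_printoptions(precision=4,suppress=True)
o=r.get_obs(); print(o['tcp_pos'],o['q'],o['t'],Ro.from_quat(o['tcp_rot']).as_matrix(),o['force'])
t=vision.read_camera("top");s=vision.read_camera("scene")
cv2.imwrite("pics/t1.png",np.hstack([cv2.resize(t[140:290,300:450],(400,400)),cv2.resize(s[100:250,90:240],(400,400))]))
E
```

```text
[ 0.4132 -0.2585  0.1366] [-0.6359  0.229   1.7806  0.0034  1.1248 -2.1683] 3.175 [[ 0.0398  0.0076 -0.9992]
 [ 0.9992 -0.0018  0.0398]
 [-0.0015 -1.     -0.0077]] [-0.2882  0.2194  0.1029]
```

View pics/t1.png

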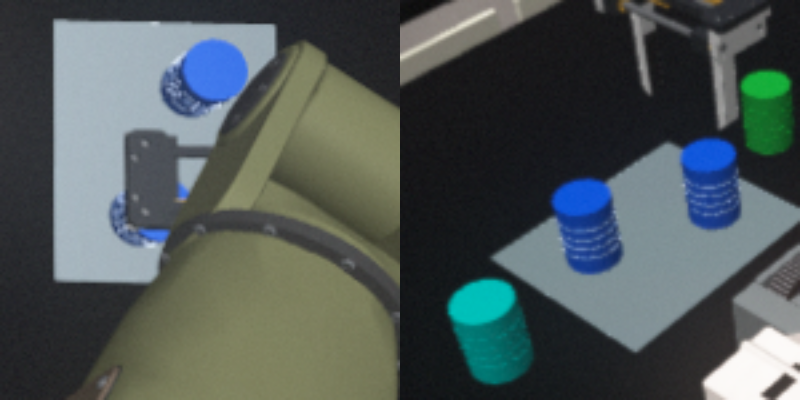

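```bash
python3 - <<'E'
from h import *
print(proj("scene",[[.4132,-.2585,.1366],[.4132,-.2415,.084]]),proj("top",[[.4132,-.2585,.1366]]))
E
```

```text
[[140.14272842 198.17370642]
 [157.79012903 204.74297012]] [[215.36019708 373.77516143]]
```

Emit:
{"api": "jog_arm", "payload": {
  "series": "0 0.017 0 0 0 0; 0 0 -0.03 0 0 0; 0 0 -0.035 0 0 0; 0 0 -0.029 0 0 0; 0 0 0 0 0 0"
}}

```text
t: 3.9
tcp_pos: [0.4178, -0.2386, 0.0501]
tcp_rot: [0.517, 0.494, -0.488, -0.501]
force: [-0.3, -0.1, 0.2]
gripper_width: 0.0938
```

```bash
cat >> h.py <<'E'
from scipy.spatial.transform import Rotation as Ro
np.set_printoptions(precision=4,suppress=True)
def Rd(yaw=-0.047,tilt=0.0):
    # tool y down, tool x along dryer y; tilt leans tool like pegs
    y0=np.array([np.sin(tilt),0,-np.cos(tilt)]); x0=np.array([0,1.,0]); z0=np.cross(x0,y0)
    return Ro.from_euler('z',yaw)*Ro.from_matrix(np.column_stack([x0,y0,z0]))
def go(p,yaw=-0.047,tilt=0.0):
    o=r.get_obs(); d=np.asarray(p)-o['tcp_pos']; w=(Rd(yaw,tilt)*Ro.from_quat(o['tcp_rot']).inv()).as_rotvec()
    print("t",round(o['t'],2),"pos",o['tcp_pos'],"d",d,"rot",w,"q",o['q'],"F",o['force'],"w",round(o['gripper_width'],4))
E
python3 -c "
from h import *
go([.4127,-.2413,.044])"
```

```text
t 3.9 pos [ 0.4178 -0.2386  0.0501] d [-0.0051 -0.0027 -0.0061] rot [ 0.0109  0.0213 -0.0103] q [-0.5968  0.3355  1.8784  0.0039  0.9039 -2.1333] F [-0.321  -0.125   0.1649] w 0.0938
```

Emit:
{"api": "jog_arm", "payload": {
  "series": "-0.005 -0.003 -0.006 0.011 0.021 -0.01; 0 0 0 0 0 0"
}}

```text
t: 4.15
tcp_pos: [0.4138, -0.2419, 0.0468]
tcp_rot: [0.512, 0.488, -0.488, -0.511]
force: [0.4, 0.3, -0.2]
gripper_width: 0.0939
```

```bash
python3 -c "
from h import *
go([.4127,-.2413,.044])"
```

```text
t 4.15 pos [ 0.4138 -0.2419  0.0468] d [-0.0011  0.0006 -0.0028] rot [ 0.0015  0.0022 -0.0003] q [-0.6055  0.3487  1.8693  0.      0.9209 -2.1297] F [ 0.4203  0.2829 -0.1756] w 0.0939
```

Aligned. Close the jaws.

Emit:
{"api": "jog_arm", "payload": {
  "series": "-0.001 0 -0.003 0 0 0; 0 0 0 0 0 0; 0 0 0 0 0 0; 0 0 0 0 0 0; 0 0 0 0 0 0; 0 0 0 0 0 0",
  "hand": 0.045,
  "newtons": 15
}}

```text
t: 4.9
tcp_pos: [0.4134, -0.2424, 0.0451]
tcp_rot: [0.513, 0.489, -0.488, -0.51]
force: [-1.7, -0.6, 0.6]
gripper_width: 0.058
```

```bash
python3 -c "
from h import *
go([.4127,-.2413,.044])"
```

```text
t 4.9 pos [ 0.4134 -0.2424  0.0451] d [-0.0007  0.0011 -0.0011] rot [ 0.0029  0.0043 -0.    ] q [-0.6069  0.35    1.8725  0.0001  0.9139 -2.1307] F [-1.7451 -0.6185  0.6196] w 0.058
```

Emit:
{"api": "jog_arm", "payload": {
  "series": "0 0 0.04 0 0 0; 0 0 0.05 0 0 0; 0 0 0.055 0 0 0; 0 0.01 0.055 0 0 0; 0 0.03 0.05 0 0 0; 0 0.05 0.02 0 0 0; 0 0.054 0 0 0 0; 0 0.054 0 0 0 0; 0 0.054 0 0 0 0; 0 0.054 0 0 0 0; 0 0.054 0 0 0 0; 0 0.054 0 0 0 0; 0 0.054 0 0 0 0; 0 0.04 0 0 0 0; 0 0 0 0 0 0",
  "newtons": 20
}}

```text
t: 6.78
tcp_pos: [0.407, 0.2832, 0.3229]
tcp_rot: [0.513, 0.489, -0.487, -0.511]
force: [-0.1, -0.2, -0.2]
gripper_width: 0.0578
```

```bash
python3 - <<'E'
from h import *
go([.44,.2976,.32],tilt=.611)
t=vision.read_camera("top");s=vision.read_camera("scene")
cv2.imwrite("pics/t2.png",np.hstack([cv2.resize(t,(400,300)),cv2.resize(s,(400,300))]))
E
```

```text
t 6.78 pos [0.407  0.2832 0.3229] d [ 0.033   0.0144 -0.0029] rot [-0.0286 -0.6063  0.002 ] q [ 0.5354  0.111   1.4784 -0.0026  1.549  -0.9864] F [-0.0652 -0.1595 -0.2466] w 0.0578
```

View pics/t2.png

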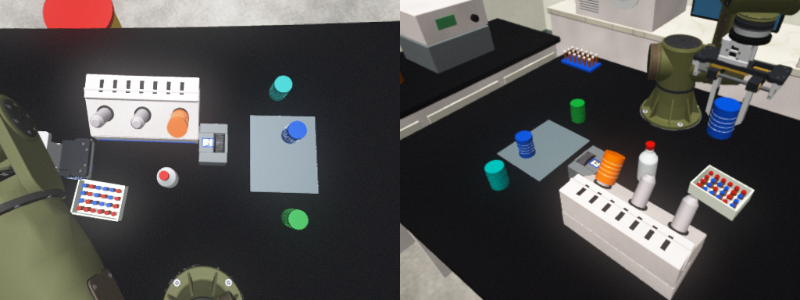

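Emit:
{"api": "jog_arm", "payload": {
  "series": "0.01 0.004 0 -0.007 -0.152 0; 0.01 0.004 0 -0.007 -0.152 0; 0.01 0.004 0 -0.007 -0.152 0; 0.01 0.003 0 -0.007 -0.152 0; 0 0 0 0 0 0"
}}

```text
t: 7.5
tcp_pos: [0.4499, 0.2903, 0.3248]
tcp_rot: [0.647, 0.614, -0.309, -0.33]
force: [0.9, 0.2, -0.7]
gripper_width: 0.0574
```

```bash
python3 - <<'E'
from h import *
go([.5016,.2976,.2377],tilt=.611)
E
```

```text
t 7.5 pos [0.4499 0.2903 0.3248] d [ 0.0517  0.0073 -0.0871] rot [-0.0041  0.0209  0.0089] q [ 0.7106 -0.0548  1.7624 -0.5017  1.0071 -0.6233] F [ 0.9019  0.2038 -0.6516] w 0.0574
```

Emit:
{"api": "jog_arm", "payload": {
  "series": "0.017 0.003 -0.029 -0.002 0.01 0.004; 0.017 0.003 -0.029 -0.002 0.01 0.004; 0.017 0.002 -0.029 0 0 0; 0 0 0 0 0 0"
}}

```text
t: 8.0
tcp_pos: [0.5038, 0.2942, 0.2385]
tcp_rot: [0.643, 0.608, -0.32, -0.339]
force: [0.3, -0.4, -0.7]
gripper_width: 0.0574
```

```bash
python3 - <<'E'
from h import *
go([.5016,.2976,.2377],tilt=.611)
t=vision.read_camera("top");s=vision.read_camera("scene")
cv2.imwrite("pics/t3.png",np.hstack([cv2.resize(t[80:230,80:230],(400,400)),cv2.resize(s[120:320,300:500],(400,400))]))
E
```

```text
t 8.0 pos [0.5038 0.2942 0.2385] d [-0.0022  0.0034 -0.0008] rot [-0.0019 -0.0091  0.0091] q [ 0.6325  0.1191  1.7746 -0.5093  0.8274 -0.6128] F [ 0.2864 -0.384  -0.7205] w 0.0574
```

View pics/t3.png

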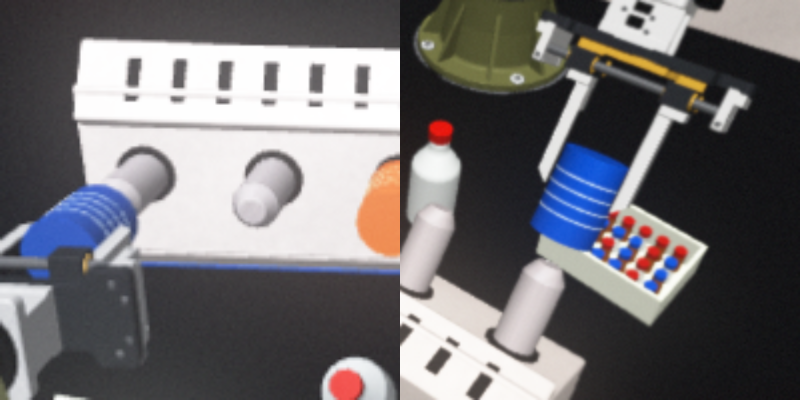

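```bash
cat >> h.py <<'E'
def circ(c,a,rad,n=60):
    a=a/np.linalg.norm(a); u=np.cross(a,[0,1,0.1]); u/=np.linalg.norm(u); v=np.cross(a,u)
    th=np.linspace(0,2*np.pi,n); return c+rad*(np.cos(th)[:,None]*u+np.sin(th)[:,None]*v)
DR=[.5873,.1784,-.0468,.1074]
def peg(yy,L,d=DR):
    x,y,a,zf=d; R=Ro.from_euler('z',a).as_matrix(); return R@np.array([-L*np.sin(np.radians(35)),yy,L*np.cos(np.radians(35))])+[x,y,zf]
def overlay(cam,im,curves,box,sc):
    r0,r1,c0,c1=box; o=cv2.resize(im[r0:r1,c0:c1],None,fx=sc,fy=sc,interpolation=cv2.INTER_CUBIC)
    for P,col in curves:
        q=proj(cam,P); pts=np.round((np.c_[q[:,1]-c0,q[:,0]-r0]+.5)*sc).astype(int); cv2.polylines(o,[pts.reshape(-1,1,2)],False,col,1)
    return o
def pegcurves(yy,d=DR,col=(0,0,255)):
    a=peg(yy,1,d)-peg(yy,0,d)
    return [(circ(peg(yy,L,d),a,rr),col) for L,rr in((0,.02),(.074,.02),(.088,.011))]+[(np.array([peg(yy,0,d),peg(yy,.088,d)]),col)]
def heldcurves(up=.039,col=(0,255,255)):
    o=r.get_obs(); yv=Ro.from_quat(o['tcp_rot']).as_matrix()[:,1]; c=o['tcp_pos']-yv*up
    return [(circ(c+yv*l,yv,.029),col) for l in (0,.08)]+[(np.array([c,c+yv*.08]),col)]
E
python3 - <<'E'
from h import *
t=vision.read_camera("top");s=vision.read_camera("scene")
cu=pegcurves(.115)+pegcurves(0)+heldcurves()
a=overlay("top",t,cu,(100,200,80,200),4);b=overlay("scene",s,cu,(170,300,310,430),4)
h=max(a.shape[0],b.shape[0]); o=np.zeros((h,a.shape[1]+b.shape[1],3),np.uint8); o[:a.shape[0],:a.shape[1]]=a;o[:b.shape[0],a.shape[1]:]=b
cv2.imwrite("pics/t4.png",cv2.resize(o,None,fx=800/o.shape[1],fy=800/o.shape[1]))
E
```

```text
(no output)
```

View pics/t4.png

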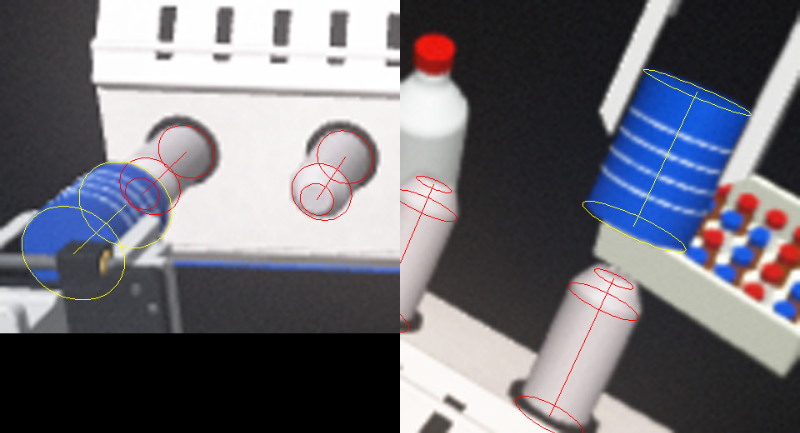

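```bash
python3 - <<'E'
from h import *
obs=[("top",(157,122.3),.115,.088),("top",(159.2,174.7),0,.088),("scene",(225,319.7),0,.088),("scene",(251.5,374),.115,.088),("top",(161.97,226.63),-.115,.092),
("top",(146,134.5),.115,0),("top",(147.5,182.3),0,0),("top",(149.3,230),-.115,0),("scene",(262.5,304.5),0,0),("scene",(292,356),.115,0),("scene",(234.5,259.5),-.115,0)]
def res(d): return np.concatenate([proj(n,peg(y,L,d))[0]-np.array(o) for n,o,y,L in obs])
f=least_squares(res,DR,loss='soft_l1'); print(f.x); print(np.c_[res(f.x).reshape(-1,2),res(DR).reshape(-1,2)])
t=cv2.imread("pics/top0.png");s=cv2.imread("pics/scene0.png")
cu=sum([pegcurves(y,f.x) for y in(.115,0,-.115)],[])
cv2.imwrite("pics/t5.png",overlay("top",t,cu,(130,180,100,260),5));cv2.imwrite("pics/s5.png",overlay("scene",s,cu,(190,310,240,400),5))
E
```

```text
[ 0.585   0.1787 -0.0462  0.1099]
[[ 1.2422 -0.7782  0.4878 -0.1651]
 [ 0.7877 -0.6512  0.0562 -0.2303]
 [-1.845   0.6735 -0.3275 -0.149 ]
 [-0.0514  0.4539  1.589  -0.477 ]
 [ 0.3705 -0.28   -0.3445 -0.0464]
 [-0.3596  0.2927 -1.0048  0.8182]
 [-0.285   0.246  -0.9092  0.6132]
 [-0.5626  0.3021 -1.1663  0.5136]
 [-0.2479 -0.9167  1.2094 -1.7236]
 [ 0.7583 -0.9166  2.3323 -1.8278]
 [ 1.2284 -0.7471  2.586  -1.4622]]
```

View pics/t5.png

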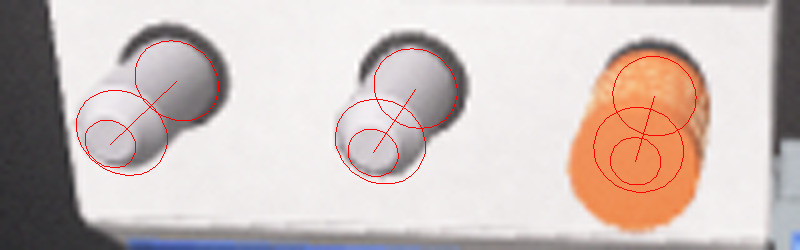

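View pics/s5.png

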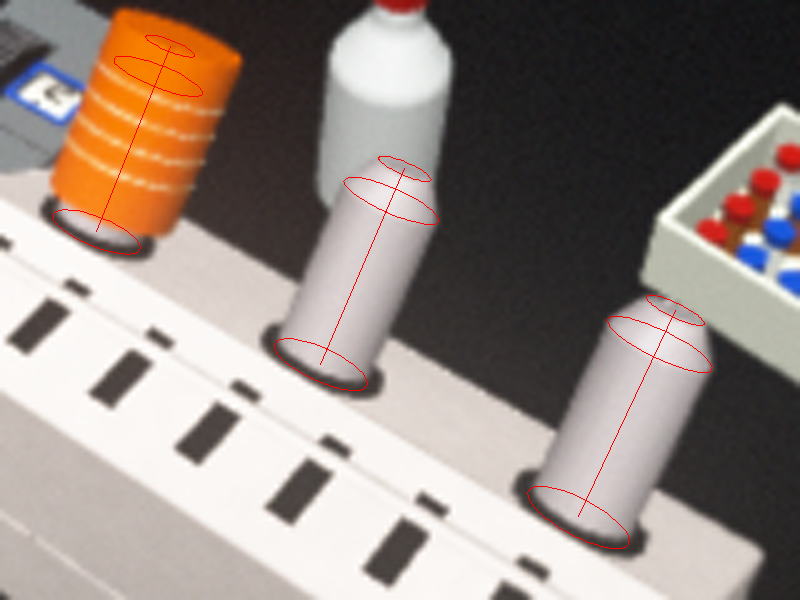

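```bash
sed -i 's/^DR=.*/DR=[.585,.1787,-.0462,.1099]/' h.py; python3 - <<'E'
from h import *
for L in (.159,.13,.1,.053): print(L,peg(.115,L))
go(peg(.115,.145),tilt=.611)
E
```

```text
0.159 [0.4992 0.2978 0.2401]
0.13 [0.5158 0.297  0.2164]
0.1 [0.533  0.2962 0.1918]
0.053 [0.5599 0.295  0.1533]
t 8.2 pos [0.5035 0.2958 0.2419] d [ 0.0038  0.0016 -0.0132] rot [-0.0053 -0.0029  0.0065] q [ 0.6355  0.1143  1.774  -0.5113  0.8263 -0.6109] F [ 0.0057  0.658  -0.5428] w 0.0577
```

Emit:
{"api": "jog_arm", "payload": {
  "series": "0.004 0.002 -0.013 -0.005 -0.003 0.006; 0 0 0 0 0 0; 0.008 0 -0.012 0 0 0; 0 0 0 0 0 0"
}}

```text
t: 8.7
tcp_pos: [0.5158, 0.2984, 0.2171]
tcp_rot: [0.642, 0.613, -0.318, -0.334]
force: [-0.1, -0.0, -0.8]
gripper_width: 0.058
```

```bash
python3 - <<'E'
from h import *
go(peg(.115,.13),tilt=.611)
t=vision.read_camera("top");s=vision.read_camera("scene")
cu=pegcurves(.115)+heldcurves()
a=overlay("top",t,cu,(110,200,90,190),4);b=overlay("scene",s,cu,(200,300,330,430),4)
a=a[:360];b=b[:360]
cv2.imwrite("pics/t6.png",np.hstack([a,b]))
E
```

```text
t 8.7 pos [0.5158 0.2984 0.2171] d [ 0.     -0.0014 -0.0007] rot [-0.0013  0.0017 -0.0007] q [ 0.6253  0.1636  1.7804 -0.5385  0.7697 -0.5884] F [-0.0643 -0.026  -0.7812] w 0.058
```

View pics/t6.png

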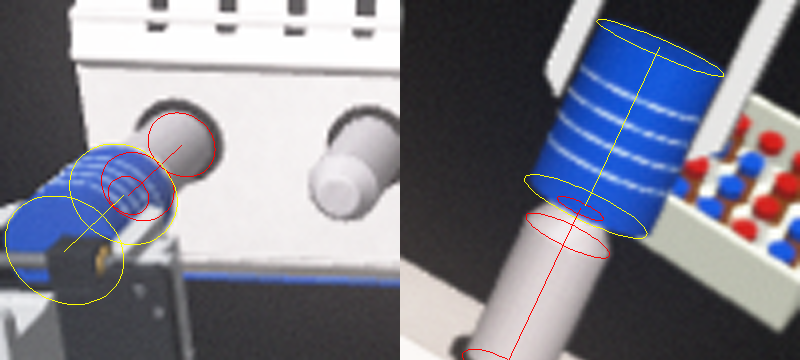

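Emit:
{"api": "jog_arm", "payload": {
  "series": "0.006 -0.002 -0.009 0 0 0; 0.0085 0 -0.0123 0 0 0; 0 0 0 0 0 0"
}}

```text
t: 9.18
tcp_pos: [0.5313, 0.2964, 0.1954]
tcp_rot: [0.642, 0.613, -0.317, -0.334]
force: [-0.4, -0.1, -0.4]
gripper_width: 0.0579
```

```bash
python3 - <<'E'
from h import *
go(peg(.115,.09),tilt=.611)
E
```

```text
t 9.18 pos [0.5313 0.2964 0.1954] d [ 0.0074 -0.0005 -0.0118] rot [-0.0022  0.003  -0.0009] q [ 0.6031  0.2114  1.7781 -0.5545  0.7188 -0.5783] F [-0.3522 -0.088  -0.4062] w 0.0579
```

Emit:
{"api": "jog_arm", "payload": {
  "series": "0.0075 -0.0005 -0.012 -0.002 0.003 0; 0.0085 0 -0.0123 0 0 0; 0.005 0 -0.007 0 0 0; 0 0 0 0 0 0"
}}

```text
t: 9.68
tcp_pos: [0.5539, 0.2957, 0.1612]
tcp_rot: [0.641, 0.612, -0.319, -0.334]
force: [1.0, 0.0, 0.4]
gripper_width: 0.0578
```

```bash
python3 - <<'E'
from h import *
go(peg(.115,.053),tilt=.611)
t=vision.read_camera("top");s=vision.read_camera("scene")
cu=pegcurves(.115)+heldcurves()
a=overlay("top",t,cu,(110,200,90,190),4);b=overlay("scene",s,cu,(200,300,330,430),4)
a=a[:360];b=b[:360]
cv2.imwrite("pics/t7.png",np.hstack([a,b]))
E
```

```text
t 9.68 pos [0.5539 0.2957 0.1612] d [ 0.0061 -0.0007 -0.0079] rot [ 0.0003 -0.001  -0.0007] q [ 0.5763  0.2929  1.7614 -0.5808  0.6552 -0.5592] F [1.0087 0.0334 0.3837] w 0.0578
```

View pics/t7.png

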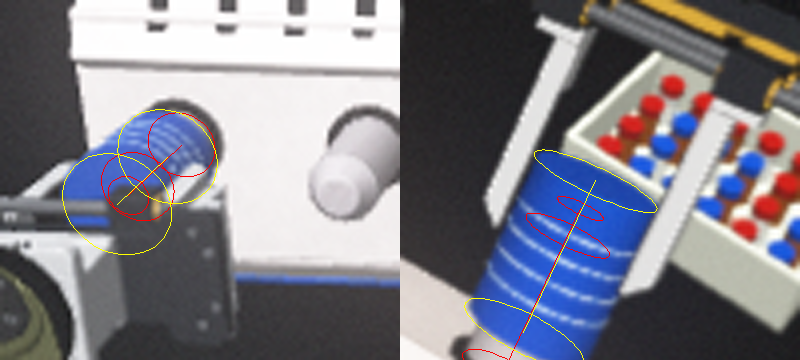

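Emit:
{"api": "jog_arm", "payload": {
  "series": "0.003 0 -0.005 0 0 0; 0.002 0 -0.003 0 0 0; 0 0 0 0 0 0"
}}

```text
t: 10.15
tcp_pos: [0.5591, 0.2962, 0.1545]
tcp_rot: [0.641, 0.613, -0.318, -0.334]
force: [0.0, 0.4, -1.0]
gripper_width: 0.0579
```

```bash
python3 - <<'E'
from h import *
go(peg(.115,.053),tilt=.611)
E
```

```text
t 10.15 pos [0.5591 0.2962 0.1545] d [ 0.0009 -0.0013 -0.0012] rot [-0.001   0.0011 -0.0013] q [ 0.5714  0.3103  1.757  -0.5893  0.6396 -0.5518] F [ 0.023   0.4173 -0.9626] w 0.0579
```

Emit:
{"api": "jog_arm", "payload": {
  "series": "0.001 0 -0.002 0 0 0; 0 0 0 0 0 0"
}}

```text
t: 10.4
tcp_pos: [0.5601, 0.2964, 0.1529]
tcp_rot: [0.641, 0.613, -0.318, -0.334]
force: [-1.3, -0.7, 0.8]
gripper_width: 0.0576
```

Emit:
{"api": "jog_arm", "payload": {
  "series": "0.001 0 -0.0015 0 0 0; 0 0 0 0 0 0"
}}

```text
t: 10.65
tcp_pos: [0.5608, 0.2965, 0.153]
tcp_rot: [0.642, 0.613, -0.317, -0.334]
force: [-0.4, -0.3, -0.4]
gripper_width: 0.0578
```

Emit:
{"api": "jog_arm", "payload": {
  "series": "0.001 0 -0.002 0 0 0; 0 0 0 0 0 0"
}}

```text
t: 10.9
tcp_pos: [0.5618, 0.2966, 0.1527]
tcp_rot: [0.642, 0.614, -0.317, -0.333]
force: [-0.8, -1.3, -0.1]
gripper_width: 0.0574
```

Emit:
{"api": "jog_arm", "payload": {
  "series": "0.001 0 -0.002 0 0 0; 0 0 0 0 0 0"
}}

```text
t: 11.15
tcp_pos: [0.5629, 0.2967, 0.1523]
tcp_rot: [0.642, 0.614, -0.316, -0.333]
force: [-0.5, -0.2, -0.8]
gripper_width: 0.0575
```

Emit:
{"api": "jog_arm", "payload": {
  "series": "0.001 0 -0.004 0 0 0; 0 0 0 0 0 0"
}}

```text
t: 11.4
tcp_pos: [0.5648, 0.2967, 0.1506]
tcp_rot: [0.643, 0.614, -0.314, -0.332]
force: [0.5, -0.1, -1.1]
gripper_width: 0.0576
```

Emit:
{"api": "jog_arm", "payload": {
  "series": "0.001 0 -0.004 0 0 0; 0 0 0 0 0 0"
}}

```text
t: 11.65
tcp_pos: [0.5666, 0.2968, 0.1488]
tcp_rot: [0.643, 0.615, -0.313, -0.331]
force: [-0.9, 0.2, -0.7]
gripper_width: 0.057
```

```bash
python3 - <<'E'
from h import *
go(peg(.115,.053),tilt=.611)
o=r.get_obs(); print(o['wrist_torque'],o['tau'])
t=vision.read_camera("top");s=vision.read_camera("scene")
cu=pegcurves(.115)[:1]+heldcurves()
a=overlay("top",t,cu,(110,200,90,190),4);b=overlay("scene",s,cu,(200,300,330,430),4)
a=a[:360];b=b[:360]
cv2.imwrite("pics/t8.png",np.hstack([a,b]))
E
```

```text
t 11.65 pos [0.5666 0.2968 0.1488] d [-0.0067 -0.0019  0.0045] rot [-0.0043  0.0132  0.0006] q [ 0.5665  0.3289  1.7521 -0.6132  0.618  -0.5281] F [-0.9238  0.1798 -0.7468] w 0.057
[0.0339 0.2945 0.0086] [  0.0075 -52.7359 -32.7824  -0.8807  -0.742    0.0364]
```

View pics/t8.png

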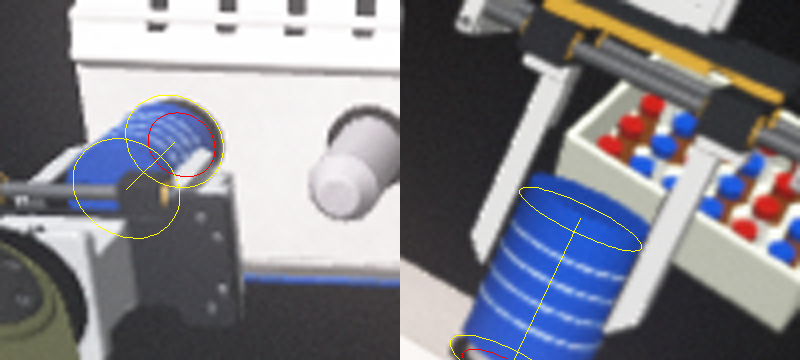

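```bash
python3 - <<'E'
from h import *
s=vision.read_camera("scene");t=vision.read_camera("top")
a0=peg(.115,1)-peg(.115,0)
cu=[(circ(peg(.115,L),a0,.029),(0,255,0)) for L in(.012,.092)]
b=overlay("scene",s,cu,(220,310,330,420),4.4);a=overlay("top",t,cu,(110,200,90,180),4.4)
cv2.imwrite("pics/t9.png",np.hstack([a,b]))
E
```

```text
(no output)
```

View pics/t9.png

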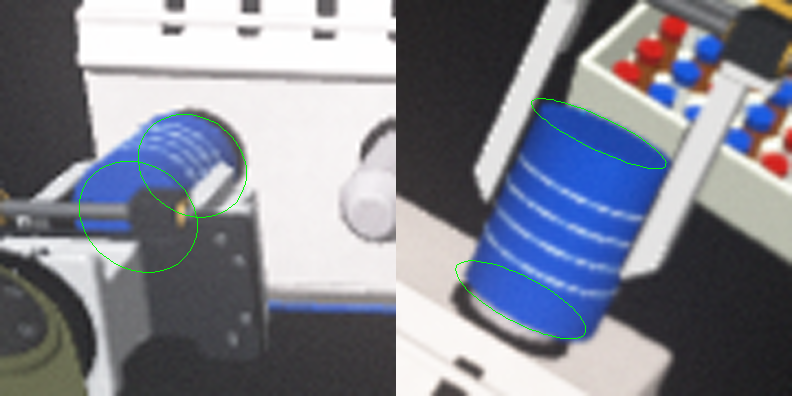

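Emit:
{"api": "jog_arm", "payload": {
  "series": "0 0 0 0 0 0; 0 0 0 0 0 0; 0 0 0 0 0 0",
  "hand": 0.08
}}

```text
t: 12.22
tcp_pos: [0.5664, 0.2968, 0.1477]
tcp_rot: [0.643, 0.615, -0.314, -0.332]
force: [-0.1, 0.1, 0.1]
gripper_width: 0.0796
```

```bash
python3 - <<'E'
from h import *
go(peg(.115,.10),tilt=.611)
t=vision.read_camera("top");s=vision.read_camera("scene")
a0=peg(.115,1)-peg(.115,0)
cu=[(circ(peg(.115,L),a0,.029),(0,255,0)) for L in(.012,.092)]
b=overlay("scene",s,cu,(220,310,330,420),4.4);a=overlay("top",t,cu,(110,200,90,180),4.4)
cv2.imwrite("pics/t10.png",np.hstack([a,b]))
E
```

```text
t 12.22 pos [0.5664 0.2968 0.1477] d [-0.0334 -0.0006  0.0442] rot [-0.0037  0.0117  0.0005] q [ 0.5665  0.3305  1.7524 -0.6129  0.6176 -0.5283] F [-0.0687  0.1315  0.069 ] w 0.0796
```

View pics/t10.png

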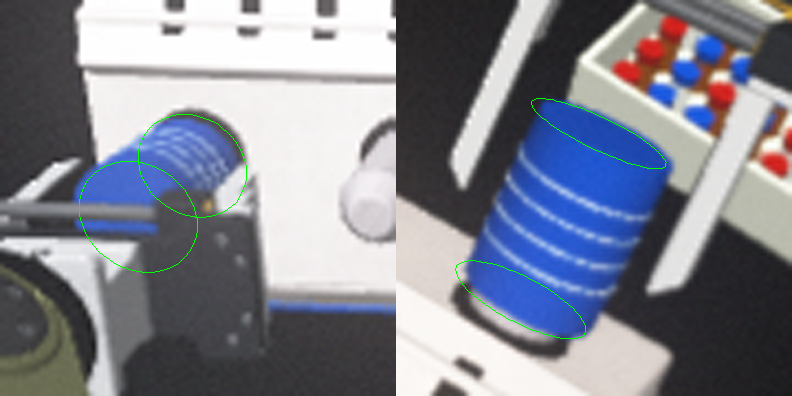

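Emit:
{"api": "jog_arm", "payload": {
  "series": "-0.008 0.0004 0.0115 -0.002 0.006 0; -0.014 0.0006 0.02 -0.002 0.006 0; -0.0175 0.0008 0.025 0 0 0; -0.0175 0.0008 0.025 0 0 0; -0.0175 0.0008 0.025 0 0 0; -0.02 0 0.03 0 0 0; 0 0 0 0 0 0"
}}

```text
t: 13.2
tcp_pos: [0.4659, 0.3004, 0.2931]
tcp_rot: [0.641, 0.613, -0.318, -0.335]
force: [0.2, 0.2, 0.0]
gripper_width: 0.0799
```

```bash
python3 - <<'E'
from h import *
go([.5382,-.2978,.13])
t=vision.read_camera("top");s=vision.read_camera("scene")
a0=peg(.115,1)-peg(.115,0)
cu=[(circ(peg(.115,L),a0,.029),(0,255,0)) for L in(.012,.092)]
b=overlay("scene",s,cu,(180,300,300,420),3.3);a=overlay("top",t,[],(80,230,80,230),2.64)
cv2.imwrite("pics/t11.png",np.hstack([a,b]))
E
```

```text
t 13.2 pos [0.4659 0.3004 0.2931] d [ 0.0723 -0.5982 -0.1631] rot [ 0.0255  0.6095 -0.0006] q [ 0.6949  0.0125  1.7617 -0.4925  0.9505 -0.6246] F [0.1598 0.1647 0.0021] w 0.0799
```

View pics/t11.png

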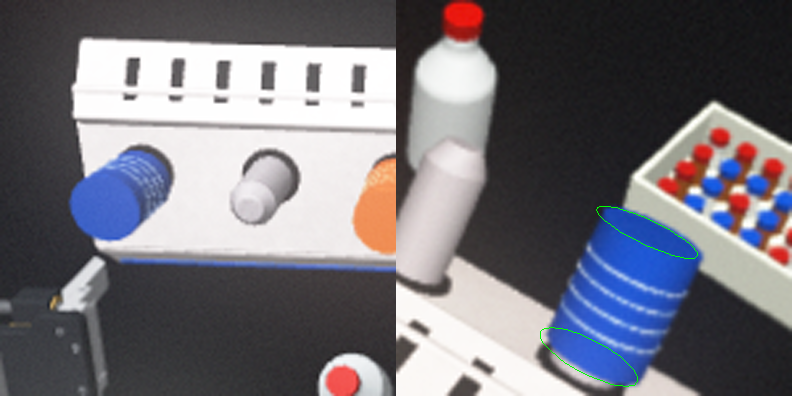

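Emit:
{"api": "jog_arm", "payload": {
  "series": "-0.012 -0.03 0.01 0.006 0.152 0; -0.012 -0.04 0.01 0.006 0.152 0; -0.012 -0.045 0.01 0.006 0.152 0; -0.012 -0.05 0.01 0.006 0.152 0; 0 -0.055 0 0 0 0; 0 -0.055 0 0 0 0; 0 -0.055 0 0 0 0; 0 -0.055 0 0 0 0; 0.01 -0.055 0 0 0 0; 0.03 -0.05 0 0 0 0; 0.04 -0.04 -0.02 0 0 0; 0.04 -0.03 -0.03 0 0 0; 0 -0.02 -0.04 0 0 0; 0 0 0 0 0 0",
  "hand": 0.094
}}

```text
t: 15.05
tcp_pos: [0.5356, -0.3036, 0.218]
tcp_rot: [-0.498, -0.477, 0.498, 0.526]
force: [0.8, 0.5, 0.4]
gripper_width: 0.0941
```

```bash
python3 - <<'E'
from h import *
go([.5382,-.2978,.11])
t=vision.read_camera("top")
cv2.imwrite("pics/t12.png",cv2.resize(t,(640,480)))
E
```

```text
t 15.05 pos [ 0.5356 -0.3036  0.218 ] d [ 0.0026  0.0058 -0.108 ] rot [-0.0088 -0.0487  0.0026] q [-0.5669  0.4692  1.2605 -0.0188  1.4577 -2.0856] F [0.8132 0.4968 0.4459] w 0.0941
```

View pics/t12.png

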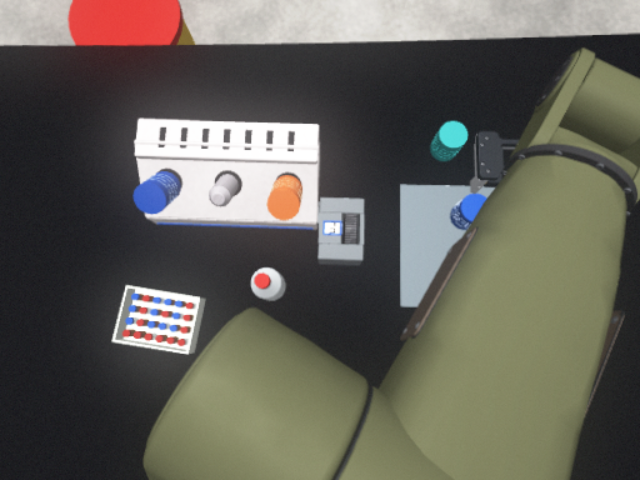

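Emit:
{"api": "jog_arm", "payload": {
  "series": "0.003 0.006 -0.03 -0.009 -0.049 0.003; 0 0 -0.04 0 0 0; 0 0 -0.03 0 0 0; 0 0 0 0 0 0"
}}

```text
t: 15.6
tcp_pos: [0.5417, -0.2954, 0.1273]
tcp_rot: [0.517, 0.491, -0.487, -0.505]
force: [0.1, -0.5, 0.6]
gripper_width: 0.0943
```

```bash
python3 - <<'E'
from h import *
go([.5382,-.2978,.044])
E
```

```text
t 15.6 pos [ 0.5417 -0.2954  0.1273] d [-0.0035 -0.0024 -0.0833] rot [ 0.0076  0.0148 -0.0024] q [-0.5592  0.5073  1.4188  0.0015  1.1989 -2.0859] F [ 0.0977 -0.5398  0.6332] w 0.0943
```

Emit:
{"api": "jog_arm", "payload": {
  "series": "-0.0035 -0.002 -0.025 0.008 0.015 -0.002; 0 0 -0.03 0 0 0; -0.001 0 -0.02 0.003 0.005 0; 0 0 0 0 0 0"
}}

```text
t: 16.1
tcp_pos: [0.5388, -0.2981, 0.0546]
tcp_rot: [-0.511, -0.488, 0.488, 0.512]
force: [-0.1, 0.7, 0.2]
gripper_width: 0.0938
```

```bash
python3 - <<'E'
from h import *
go([.5382,-.2978,.044])
E
```

```text
t 16.1 pos [ 0.5388 -0.2981  0.0546] d [-0.0006  0.0003 -0.0106] rot [-0.0006 -0.001  -0.0007] q [-0.5648  0.5989  1.4611 -0.      1.0827 -2.0893] F [-0.1389  0.662   0.2435] w 0.0938
```

Emit:
{"api": "jog_arm", "payload": {
  "series": "-0.001 0 -0.011 0 0 0; 0 0 0 0 0 0; 0 0 0 0 0 0; 0 0 0 0 0 0; 0 0 0 0 0 0; 0 0 0 0 0 0",
  "hand": 0.045
}}

```text
t: 16.85
tcp_pos: [0.5388, -0.2988, 0.0457]
tcp_rot: [0.512, 0.488, -0.488, -0.51]
force: [-0.1, -0.2, -0.6]
gripper_width: 0.0576
```

```bash
python3 - <<'E'
from h import *
go([.5382,-.2978,.044])
E
```

```text
t 16.85 pos [ 0.5388 -0.2988  0.0457] d [-0.0006  0.001  -0.0017] rot [ 0.0016  0.0023 -0.0007] q [-0.5657  0.6093  1.4676 -0.0001  1.0619 -2.0902] F [-0.1155 -0.1894 -0.5724] w 0.0576
```

Emit:
{"api": "jog_arm", "payload": {
  "series": "0 0 0.04 0 0 0; 0 0 0.05 0 0 0; -0.01 0 0.055 0 0 0; -0.02 0.02 0.05 0 0 0; -0.03 0.035 0.04 0 0 0; -0.03 0.045 0.03 0 0 0; -0.02 0.055 0 0 0 0; -0.01 0.055 0 0 0 0; 0 0.055 0 0 0 0; 0 0.055 0 -0.003 -0.08 0; 0 0.05 0 -0.005 -0.13 0; 0 0.045 0 -0.006 -0.15 0; 0 0.03 0 -0.006 -0.15 0; 0 0.02 0 -0.005 -0.1 0; 0 0 0 0 0 0"
}}

```text
t: 18.73
tcp_pos: [0.4096, 0.1812, 0.3193]
tcp_rot: [0.642, 0.621, -0.308, -0.329]
force: [0.7, -0.4, -0.7]
gripper_width: 0.0577
```

```bash
python3 - <<'E'
from h import *
go(peg(0,.155),tilt=.611)
t=vision.read_camera("top");s=vision.read_camera("scene")
cv2.imwrite("pics/t13.png",np.hstack([cv2.resize(t,(400,300)),cv2.resize(s,(400,300))]))
E
```

```text
t 18.73 pos [0.4096 0.1812 0.3193] d [ 0.0866  0.0016 -0.0825] rot [-0.012   0.0256 -0.0065] q [ 0.5205 -0.319   1.9934 -0.3898  0.9408 -0.8592] F [ 0.6808 -0.4306 -0.6562] w 0.0577
```

View pics/t13.png

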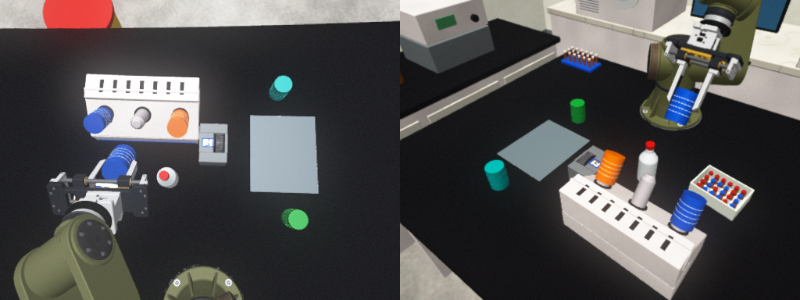

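Emit:
{"api": "jog_arm", "payload": {
  "series": "0.03 0 -0.01 -0.006 0.013 -0.003; 0.03 0.001 -0.02 -0.006 0.013 -0.003; 0.02 0 -0.03 0 0 0; 0.007 0 -0.022 0 0 0; 0 0 0 0 0 0"
}}

```text
t: 19.45
tcp_pos: [0.5033, 0.1753, 0.2375]
tcp_rot: [0.644, 0.608, -0.318, -0.338]
force: [0.3, -0.4, -0.1]
gripper_width: 0.0577
```

```bash
python3 - <<'E'
from h import *
go(peg(0,.13),tilt=.611)
t=vision.read_camera("top");s=vision.read_camera("scene")
cu=pegcurves(0)+heldcurves(.0383)
a=overlay("top",t,cu,(110,200,130,230),4);b=overlay("scene",s,cu,(170,270,270,370),4)
cv2.imwrite("pics/t14.png",np.hstack([a[:360],b[:360]]))
E
```

```text
t 19.45 pos [0.5033 0.1753 0.2375] d [ 0.0072  0.0068 -0.0211] rot [-0.0009 -0.0057  0.0119] q [ 0.3924 -0.0378  1.9418 -0.386   0.7181 -0.8943] F [ 0.3492 -0.4116 -0.1236] w 0.0577
```

View pics/t14.png

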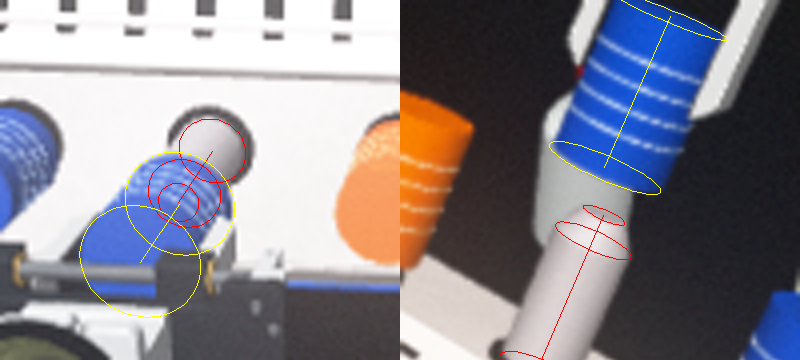

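Emit:
{"api": "jog_arm", "payload": {
  "series": "0 0.006 -0.009 -0.001 -0.006 0.012; 0 0 0 0 0 0; 0.007 0 -0.012 0 0 0; 0 0 0 0 0 0"
}}

```text
t: 20.05
tcp_pos: [0.511, 0.1828, 0.2199]
tcp_rot: [0.642, 0.615, -0.316, -0.332]
force: [0.6, 0.3, 0.1]
gripper_width: 0.0575
```

```bash
python3 - <<'E'
from h import *
go(peg(0,.115),tilt=.611)
E
```

```text
t 20.05 pos [0.511  0.1828 0.2199] d [ 0.0081 -0.001  -0.0158] rot [-0.0026  0.0073 -0.0023] q [ 0.399   0.0002  1.9532 -0.4147  0.6588 -0.8648] F [0.555  0.2959 0.0816] w 0.0575
```

Emit:
{"api": "jog_arm", "payload": {
  "series": "0.008 -0.001 -0.0155 -0.002 0.007 -0.002; 0 0 0 0 0 0; 0.008 0 -0.0123 0 0 0; 0 0 0 0 0 0"
}}

```text
t: 20.55
tcp_pos: [0.5279, 0.1819, 0.1919]
tcp_rot: [0.642, 0.613, -0.318, -0.334]
force: [0.6, 0.6, -0.6]
gripper_width: 0.0576
```

```bash
python3 - <<'E'
from h import *
go(peg(0,.085),tilt=.611)
t=vision.read_camera("top");s=vision.read_camera("scene")
cu=pegcurves(0)+heldcurves(.0383)
a=overlay("top",t,cu,(110,200,130,230),4);b=overlay("scene",s,cu,(170,270,270,370),4)
cv2.imwrite("pics/t15.png",np.hstack([a[:360],b[:360]]))
E
```

```text
t 20.55 pos [0.5279 0.1819 0.1919] d [ 0.0084 -0.001  -0.0124] rot [-0.0009  0.0012 -0.0004] q [ 0.3817  0.0721  1.9471 -0.436   0.5985 -0.8453] F [ 0.6055  0.6162 -0.5812] w 0.0576
```

View pics/t15.png

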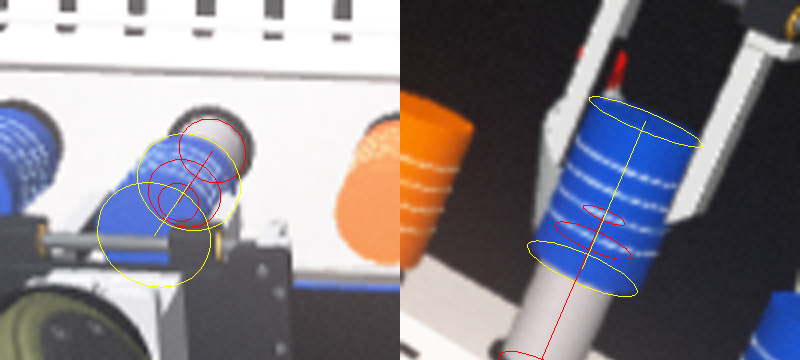

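Emit:
{"api": "jog_arm", "payload": {
  "series": "0.008 -0.001 -0.0123 -0.001 0.001 0; 0.008 0 -0.0123 0 0 0; 0.007 0 -0.0095 0 0 0; 0 0 0 0 0 0"
}}

```text
t: 21.15
tcp_pos: [0.5525, 0.181, 0.1563]
tcp_rot: [0.642, 0.613, -0.318, -0.334]
force: [0.1, 0.1, -1.0]
gripper_width: 0.0578
```

```bash
python3 - <<'E'
from h import *
go(peg(0,.053),tilt=.611)
E
```

```text
t 21.15 pos [0.5525 0.181  0.1563] d [ 0.0022 -0.0009 -0.003 ] rot [-0.0004  0.0013 -0.0006] q [ 0.359   0.1714  1.9291 -0.4757  0.5168 -0.8117] F [ 0.1233  0.1326 -0.9894] w 0.0578
```

Emit:
{"api": "jog_arm", "payload": {
  "series": "0.002 0 -0.003 0 0 0; 0 0 0 0 0 0"
}}

```text
t: 21.4
tcp_pos: [0.5547, 0.1811, 0.1534]
tcp_rot: [0.642, 0.613, -0.318, -0.334]
force: [-0.2, 0.6, -1.0]
gripper_width: 0.0581
```

Emit:
{"api": "jog_arm", "payload": {
  "series": "0.001 0 -0.002 0 0 0; 0 0 0 0 0 0"
}}

```text
t: 21.65
tcp_pos: [0.5557, 0.1812, 0.1533]
tcp_rot: [0.642, 0.613, -0.317, -0.333]
force: [-0.0, -0.3, -0.9]
gripper_width: 0.0578
```

Emit:
{"api": "jog_arm", "payload": {
  "series": "0.001 0 -0.002 0 0 0; 0 0 0 0 0 0"
}}

```text
t: 21.9
tcp_pos: [0.5568, 0.1814, 0.153]
tcp_rot: [0.642, 0.614, -0.316, -0.333]
force: [0.1, -1.0, -0.2]
gripper_width: 0.0577
```

```bash
python3 - <<'E'
from h import *
go(peg(0,.053),tilt=.611)
t=vision.read_camera("top");s=vision.read_camera("scene")
a0=peg(0,1)-peg(0,0)
cu=[(circ(peg(0,L),a0,.029),(0,255,0)) for L in(.012,.092)]+heldcurves(.0383)[:2]
a=overlay("top",t,cu,(110,200,130,230),4);b=overlay("scene",s,cu,(190,290,270,370),4)
cv2.imwrite("pics/t16.png",np.hstack([a[:360],b[:360]]))
E
```

```text
t 21.9 pos [0.5568 0.1814 0.153 ] d [-0.0022 -0.0013  0.0003] rot [-0.0014  0.0061 -0.0003] q [ 0.3568  0.184   1.9249 -0.4863  0.5045 -0.8014] F [ 0.052  -1.0473 -0.2224] w 0.0577
```

View pics/t16.png

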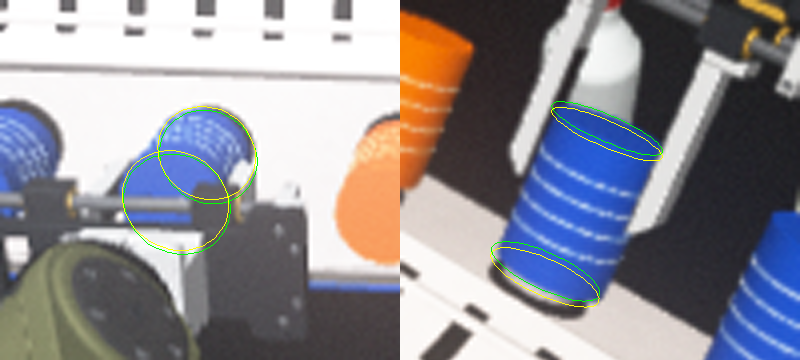

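Emit:
{"api": "jog_arm", "payload": {
  "series": "0 0 0 0 0 0; 0 0 0 0 0 0; 0 0 0 0 0 0",
  "hand": 0.08
}}

```text
t: 22.38
tcp_pos: [0.557, 0.1814, 0.1527]
tcp_rot: [0.642, 0.614, -0.316, -0.333]
force: [0.2, 0.1, -0.6]
gripper_width: 0.0797
```

Emit:
{"api": "jog_arm", "payload": {
  "series": "-0.008 0.0004 0.0115 -0.001 0.003 0; -0.014 0.0006 0.02 -0.001 0.003 0; -0.0175 0.0008 0.025 0 0 0; -0.0175 0.0008 0.025 0 0 0; -0.0175 0.0008 0.025 0 0 0; -0.02 0 0.03 0 0 0; 0 0 0 0 0 0"
}}

```text
t: 23.25
tcp_pos: [0.4564, 0.185, 0.2976]
tcp_rot: [0.641, 0.614, -0.318, -0.334]
force: [-0.4, -0.9, -0.9]
gripper_width: 0.08
```

```bash
python3 - <<'E'
from h import *
go([.50,-.056,.13])
t=vision.read_camera("top");s=vision.read_camera("scene")
cu=[]
for y in(0,.115):
    a0=peg(0,1)-peg(0,0); cu+=[(circ(peg(y,L),a0,.029),(0,255,0)) for L in(.012,.092)]
a=overlay("top",t,[],(100,220,100,300),4);b=overlay("scene",s,cu,(170,310,220,400),4)
cv2.imwrite("pics/t17.png",a);cv2.imwrite("pics/s17.png",b)
E
```

```text
t 23.25 pos [0.4564 0.185  0.2976] d [ 0.0436 -0.241  -0.1676] rot [ 0.0257  0.6114 -0.0014] q [ 0.4636 -0.186   1.9336 -0.3696  0.8777 -0.8992] F [-0.3864 -0.8887 -0.9069] w 0.08
```

View pics/t17.png

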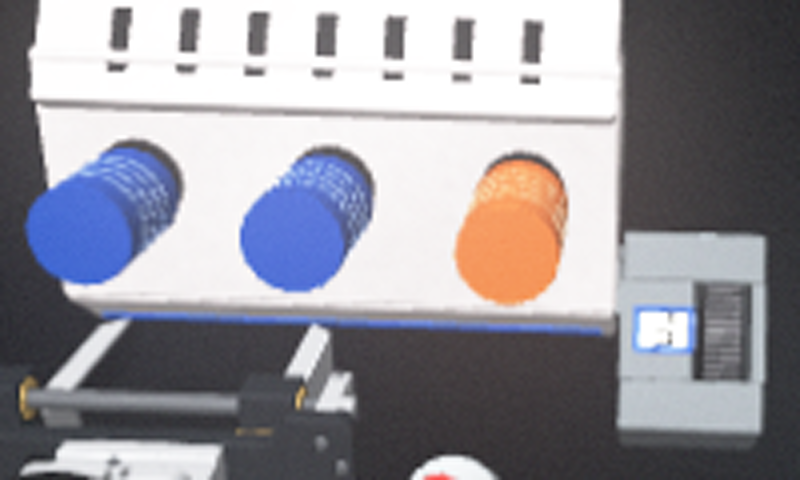

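View pics/s17.png

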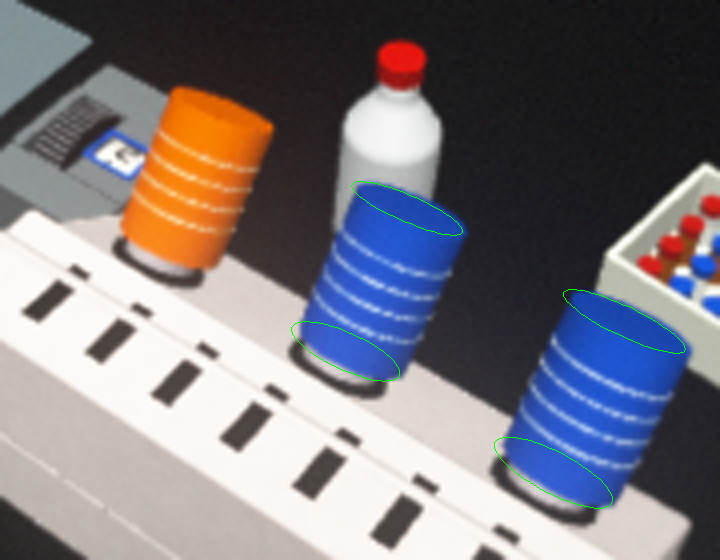

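```bash
python3 - <<'E'
from h import *
ts=[vision.read_camera("top").astype(float) for _ in range(3)];ss=[vision.read_camera("scene").astype(float) for _ in range(3)]
t=np.clip(np.mean(ts,0),0,255).astype(np.uint8);s=np.clip(np.mean(ss,0),0,255).astype(np.uint8)
a=cv2.resize(t[172:196,254:290],(600,400),interpolation=cv2.INTER_CUBIC)
a=np.vstack([a,np.zeros((0,600,3),np.uint8)])
# rectify window from scene: dryer-frame patch, image up=+x, right=-y
def rect(cam,im,cx,cy,z=.082,hw=.03,res=.00015):
    n=int(2*hw/res); g=np.linspace(-hw,hw,n); X,Y=np.meshgrid(-g,-g,indexing='ij') # rows: x decreasing downward, cols: y decreasing rightwards
    ang=-.0462; px=cx+np.cos(ang)*X-np.sin(ang)*Y; py=cy+np.sin(ang)*X+np.cos(ang)*Y
    q=proj(cam,np.c_[px.ravel(),py.ravel(),np.full(px.size,z)]).astype(np.float32)
    return cv2.remap(im,q[:,1].reshape(n,n),q[:,0].reshape(n,n),cv2.INTER_CUBIC)
b=rect("top",t,.50,-.022);c=rect("scene",s,.50,-.022)
cv2.imwrite("pics/w1.png",a);cv2.imwrite("pics/w2.png",np.hstack([b,c]))
E
```

```text
(no output)
```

View pics/w1.png

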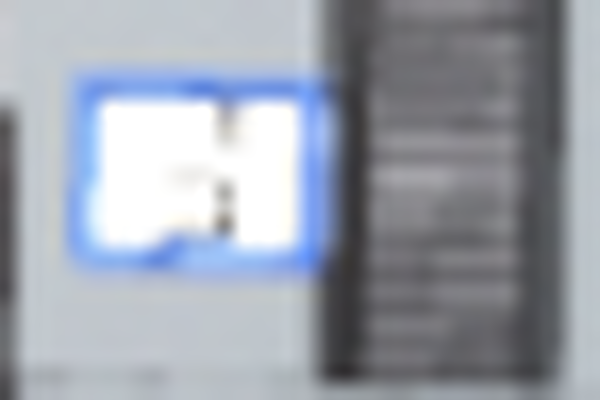

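View pics/w2.png

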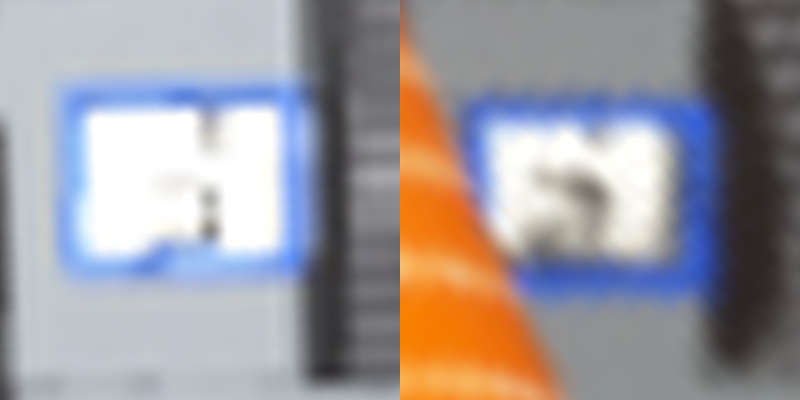

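Emit:
{"api": "jog_arm", "payload": {
  "series": "-0.005 -0.01 0.01 0.007 0.153 0; -0.005 -0.02 0.01 0.007 0.153 0; 0 -0.03 0.01 0.007 0.153 0; 0 -0.03 0 0.006 0.15 0; 0 -0.035 0 0 0 -0.175; 0 -0.035 0 0 0 -0.175; 0 -0.035 0 0 0 -0.175; 0 -0.035 0 0 0 -0.175; 0.005 -0.02 0 0 0 -0.175; 0.005 0 0 0 0 -0.175; 0.005 0 0 0 0 -0.175; 0.005 0 0 0 0 -0.175; 0.005 0 0 0 0 -0.17; 0 0 0 0 0 0",
  "hand": 0
}}

```text
t: 25.4
tcp_pos: [0.4725, -0.0756, 0.3172]
tcp_rot: [-0.694, 0.035, -0.033, 0.718]
force: [-0.2, -0.5, 0.5]
gripper_width: 0.0002
```

```bash
python3 - <<'E'
from h import *
go([.482,-.055,.12],yaw=-.046-np.pi/2)
t=vision.read_camera("top");s=vision.read_camera("scene")
cv2.imwrite("pics/t18.png",np.hstack([cv2.resize(t[80:280,180:380],(400,400)),cv2.resize(s[100:260,170:330],(400,400))]))
E
```

```text
t 25.4 pos [ 0.4725 -0.0756  0.3172] d [ 0.0095  0.0206 -0.1972] rot [-0.0332 -0.0022  0.049 ] q [-0.2533  0.0784  1.5272  0.0318  1.5457 -0.1593] F [-0.1598 -0.4854  0.4734] w 0.0002
```

View pics/t18.png

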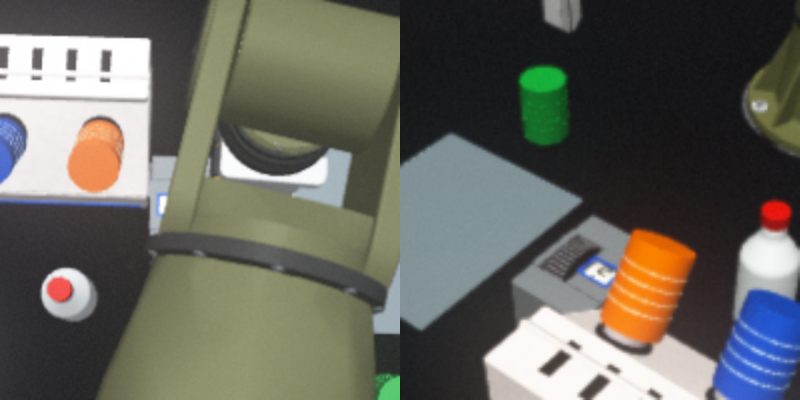

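Emit:
{"api": "jog_arm", "payload": {
  "series": "0.005 0.01 -0.04 -0.017 -0.001 0.025; 0.005 0.01 -0.05 -0.017 -0.001 0.024; 0 0 -0.05 0 0 0; 0 0 -0.04 0 0 0; 0 0 0 0 0 0"
}}

```text
t: 26.12
tcp_pos: [0.4815, -0.055, 0.1332]
tcp_rot: [0.708, -0.008, 0.009, -0.706]
force: [-0.7, -0.0, 0.9]
gripper_width: 0.0004
```

```bash
python3 - <<'E'
from h import *
go([.482,-.055,.10],yaw=-.046-np.pi/2)
t=vision.read_camera("top");s=vision.read_camera("scene")
cv2.imwrite("pics/t19.png",np.hstack([cv2.resize(t[80:280,180:380],(400,400)),cv2.resize(s[150:250,190:290],(400,400),interpolation=cv2.INTER_CUBIC)]))
E
```

```text
t 26.12 pos [ 0.4815 -0.055   0.1332] d [ 0.0005 -0.     -0.0332] rot [ 0.0025  0.0015 -0.0228] q [-0.1881  0.2305  1.7874 -0.0024  1.1217 -0.1638] F [-0.6953 -0.0132  0.8825] w 0.0004
```

View pics/t19.png

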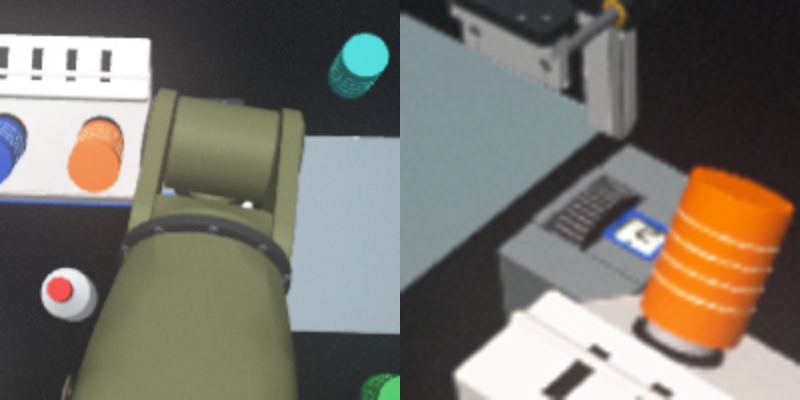

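```bash
cat >> h.py <<'E'
def wheel(xc,yc,yaw=-.0462):
    R=Ro.from_euler('z',yaw).as_matrix(); th=np.linspace(np.radians(55),np.radians(125),40); out=[]
    for dy in(-.011,.011):
        P=np.c_[.042*np.cos(th),np.full(40,dy),.042*np.sin(th)]; out.append((P@R.T+[xc,yc,.048],(0,0,255)))
    # proud ends and top line
    for a in (54,90,126):
        a=np.radians(a); P=np.array([[.042*np.cos(a),d,.042*np.sin(a)] for d in(-.011,.011)]); out.append((P@R.T+[xc,yc,.048],(0,255,255)))
    return out
E
python3 - <<'E'
from h import *
print(proj("scene",[r.get_obs()['tcp_pos']]))
s=vision.read_camera("scene")
b=overlay("scene",s,wheel(.4991,-.056),(190,225,220,265),10)
t=cv2.imread("pics/top0.png"); a=overlay("top",t,wheel(.4991,-.056),(165,200,255,295),10)
cv2.imwrite("pics/t20.png",np.hstack([a,b]))
E
```

```text
[[181.8484 241.6811]]
```

View pics/t20.png

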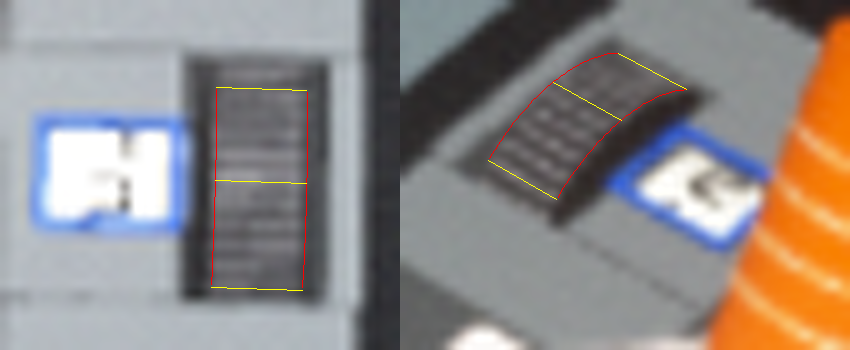

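Emit:
{"api": "jog_arm", "payload": {
  "series": "-0.002 0 -0.025 0.002 0.001 -0.023; 0 0 -0.009 0 0 0; 0 0 0 0 0 0"
}}

```text
t: 26.65
tcp_pos: [0.4844, -0.0561, 0.1075]
tcp_rot: [0.708, -0.011, 0.022, -0.706]
force: [-0.3, -0.5, 0.2]
gripper_width: 0.0004
```

```bash
python3 - <<'E'
from h import *
go([.479,-.055,.09],yaw=-.046-np.pi/2)
E
```

```text
t 26.65 pos [ 0.4844 -0.0561  0.1075] d [-0.0054  0.0011 -0.0175] rot [0.0036 0.0157 0.0004] q [-0.1901  0.2631  1.8139 -0.0007  1.0485 -0.1434] F [-0.2649 -0.518   0.2347] w 0.0004
```

Emit:
{"api": "jog_arm", "payload": {
  "series": "-0.0055 0.001 -0.012 0.004 0.016 0; 0 0 0 0 0 0"
}}

```text
t: 26.9
tcp_pos: [0.4792, -0.0551, 0.0962]
tcp_rot: [-0.707, 0.016, -0.016, 0.707]
force: [-0.2, -0.5, 0.0]
gripper_width: 0.0006
```

```bash
python3 - <<'E'
from h import *
go([.479,-.055,.09],yaw=-.046-np.pi/2)
E
```

```text
t 26.9 pos [ 0.4792 -0.0551  0.0962] d [-0.0002  0.0001 -0.0062] rot [-0.0003  0.0007 -0.0004] q [-0.1907  0.277   1.8262  0.0005  1.0378 -0.1453] F [-0.168 -0.454  0.014] w 0.0006
```

Emit:
{"api": "jog_arm", "payload": {
  "series": "0 0 -0.004 0 0 0; 0 0 0 0 0 0"
}}

```text
t: 27.15
tcp_pos: [0.4794, -0.0552, 0.0923]
tcp_rot: [-0.707, 0.016, -0.016, 0.707]
force: [-0.2, 0.5, 1.0]
gripper_width: 0.0004
```

Emit:
{"api": "jog_arm", "payload": {
  "series": "0 0 -0.003 0 0 0"
}}

```text
t: 27.28
tcp_pos: [0.4796, -0.0553, 0.0894]
tcp_rot: [-0.707, 0.015, -0.017, 0.707]
force: [-0.9, -0.2, -0.0]
gripper_width: 0.0003
```

Emit:
{"api": "jog_arm", "payload": {
  "series": "0 0 -0.003 0 0 0"
}}

```text
t: 27.4
tcp_pos: [0.4796, -0.0552, 0.0863]
tcp_rot: [-0.707, 0.015, -0.017, 0.707]
force: [-0.1, 0.7, 1.7]
gripper_width: 0.0006
```

Emit:
{"api": "jog_arm", "payload": {
  "series": "0 0 -0.0015 0 0 0"
}}

```text
t: 27.52
tcp_pos: [0.4797, -0.0553, 0.0855]
tcp_rot: [0.707, -0.015, 0.017, -0.707]
force: [-11.0, -0.1, 25.1]
gripper_width: 0.0007
```

Emit:
{"api": "jog_arm", "payload": {
  "series": "0 0 -0.0015 0 0 0"
}}

```text
t: 27.65
tcp_pos: [0.4798, -0.0554, 0.0853]
tcp_rot: [0.707, -0.015, 0.017, -0.707]
force: [-13.3, 1.3, 30.2]
gripper_width: 0.0007
```

Emit:
{"api": "jog_arm", "payload": {
  "series": "0 0 0.0003 0 0 0"
}}

```text
t: 27.78
tcp_pos: [0.4797, -0.0553, 0.0862]
tcp_rot: [0.707, -0.015, 0.017, -0.707]
force: [-2.2, 1.1, 0.9]
gripper_width: 0.0008
```

```bash
cat >> h.py <<'E'
def stroke(n,ds=.005,p=.0003,xe=.4976,R=.042,zc=.048):
    o=r.get_obs(); x,y,z=o['tcp_pos']; th=np.arctan2(x-xe,z-zc); cur=np.array([x,z])
    w=(Rd(-.046-np.pi/2)*Ro.from_quat(o['tcp_rot']).inv()).as_rotvec()
    print("rad",np.hypot(x-xe,z-zc),"s mm",th*R*1000,"F",o['force'],"rot",w,"yerr",-.0555-.046*(x-.48)-y)
    for k in range(n):
        th+=ds/R; u=np.array([np.sin(th),np.cos(th)]); tgt=[xe,zc]+(R-p)*u; d=tgt-cur; cur=[xe,zc]+R*u
        print(f"{d[0]:.4f} {-.046*d[0]:.4f} {d[1]:.4f} 0 0 0;",end=' ')
    print()
E
python3 - <<'E'
from h import *
go([.482,-.055,.086],yaw=-.046-np.pi/2); stroke(4)
s=vision.read_camera("scene"); cv2.imwrite("pics/s21.png",cv2.resize(s[180:230,215:265],(600,600),interpolation=cv2.INTER_CUBIC))
E
```

```text
t 27.77 pos [ 0.4797 -0.0553  0.0862] d [ 0.0023  0.0003 -0.0002] rot [ 0.0004  0.0023 -0.0008] q [-0.1907  0.292   1.8338  0.0001  1.0135 -0.1456] F [-2.2178  1.115   0.9334] w 0.0008
rad 0.0422024596454204 s mm -18.356172597252346 F [-2.2178  1.115   0.9334] rot [ 0.0004  0.0023 -0.0008] yerr -0.00017292372435437353
0.0048 -0.0002 0.0014 0 0 0; 0.0049 -0.0002 0.0010 0 0 0; 0.0050 -0.0002 0.0004 0 0 0; 0.0050 -0.0002 -0.0002 0 0 0;
```

View pics/s21.png

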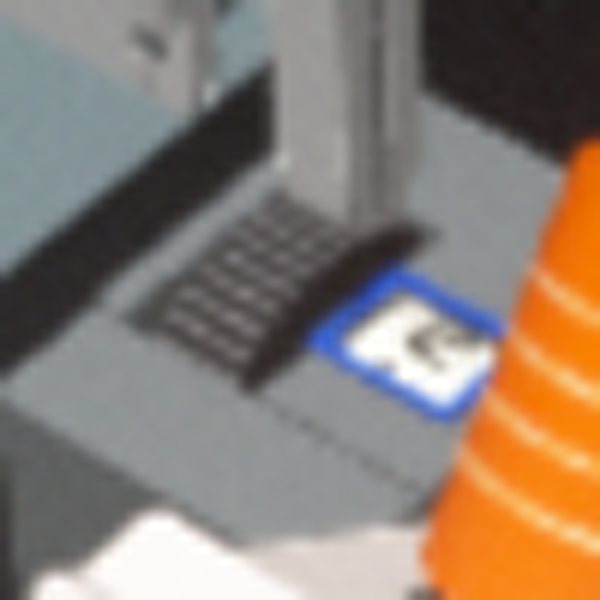

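Emit:
{"api": "jog_arm", "payload": {
  "series": "0.0048 -0.0002 0.0013 0 0 0; 0.005 -0.0002 0.001 0 0 0"
}}

```text
t: 28.08
tcp_pos: [0.4896, -0.0558, 0.0892]
tcp_rot: [0.707, -0.015, 0.017, -0.707]
force: [-3.6, 0.2, 8.1]
gripper_width: -0.0001
```

```bash
cat >> h.py <<'E'
def rect(cam,im,cx=.50,cy=-.022,z=.082,hw=.02,res=.00005):
    n=int(2*hw/res); g=np.linspace(-hw,hw,n); X,Y=np.meshgrid(-g,-g,indexing='ij')
    ang=-.0462; px=cx+np.cos(ang)*X-np.sin(ang)*Y; py=cy+np.sin(ang)*X+np.cos(ang)*Y
    q=proj(cam,np.c_[px.ravel(),py.ravel(),np.full(px.size,z)]).astype(np.float32)
    return cv2.remap(im,q[:,1].reshape(n,n),q[:,0].reshape(n,n),cv2.INTER_CUBIC)
E
python3 - <<'E'
from h import *
stroke(4)
s=vision.read_camera("scene"); s0=cv2.imread("pics/scene0.png")
cv2.imwrite("pics/s22.png",cv2.resize(np.hstack([rect("scene",s0),rect("scene",s)]),(800,400)))
E
```

```text
rad 0.041966491917914406 s mm -8.02646889696999 F [-3.6252  0.1785  8.0703] rot [ 0.0005  0.0021 -0.0009] yerr -0.00018949695021697882
0.0050 -0.0002 0.0004 0 0 0; 0.0050 -0.0002 -0.0002 0 0 0; 0.0049 -0.0002 -0.0008 0 0 0; 0.0048 -0.0002 -0.0014 0 0 0;
```

View pics/s22.png

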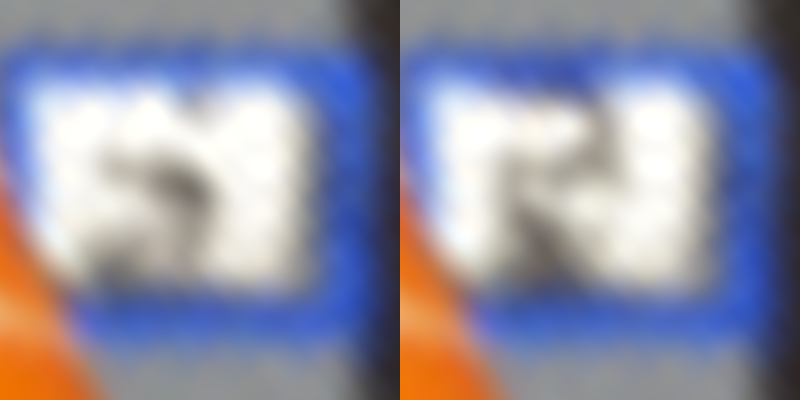

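Emit:
{"api": "jog_arm", "payload": {
  "series": "0.005 -0.0002 0.0004 0 0 0; 0.005 -0.0002 -0.0002 0 0 0; 0.0049 -0.0002 -0.0008 0 0 0"
}}

```text
t: 28.5
tcp_pos: [0.5066, -0.0565, 0.0899]
tcp_rot: [0.707, -0.014, 0.018, -0.707]
force: [-0.1, 0.5, 6.4]
gripper_width: 0.0002
```

```bash
python3 - <<'E'
from h import *
stroke(4)
s=vision.read_camera("scene"); s0=cv2.imread("pics/scene0.png")
cv2.imwrite("pics/s23.png",cv2.resize(np.hstack([rect("scene",s0),rect("scene",s)]),(800,400)))
cv2.imwrite("pics/s23b.png",cv2.resize(s[180:230,215:265],(600,600),interpolation=cv2.INTER_CUBIC))
E
```

```text
rad 0.04280949765680899 s mm 8.87034552123048 F [-0.0715  0.4661  6.4312] rot [ 0.001   0.0052 -0.0009] yerr -0.00017363972958424345
0.0045 -0.0002 -0.0024 0 0 0; 0.0045 -0.0002 -0.0022 0 0 0; 0.0042 -0.0002 -0.0027 0 0 0; 0.0039 -0.0002 -0.0032 0 0 0;
```

View pics/s23.png

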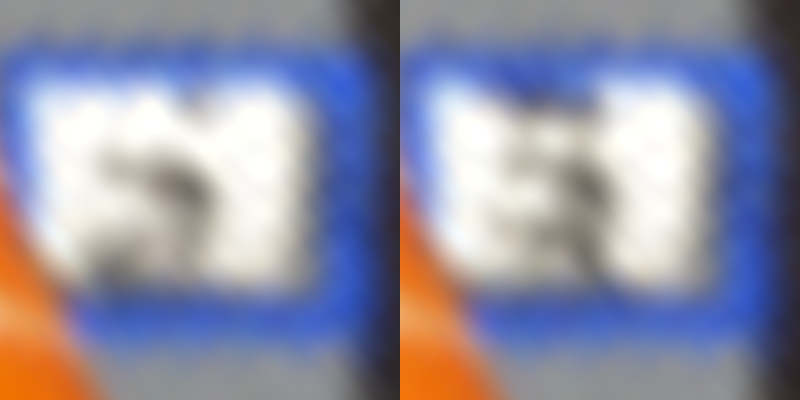

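View pics/s23b.png

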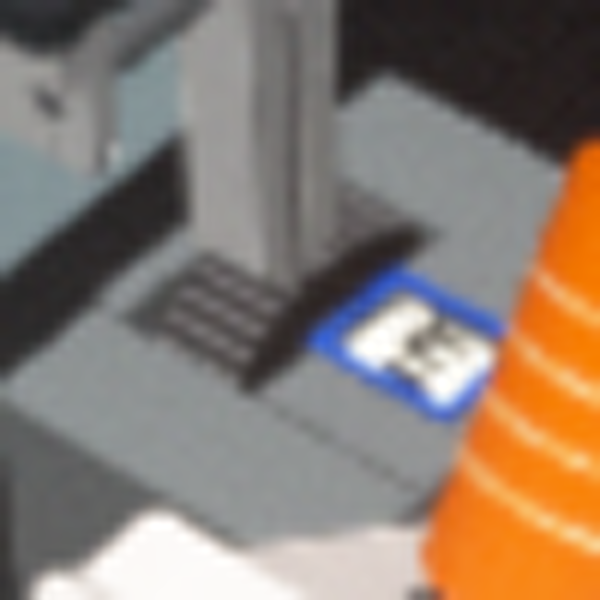

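Emit:
{"api": "jog_arm", "payload": {
  "series": "0 0 0.012 0 0 0; -0.014 0.0006 0 0.001 0.005 0; -0.013 0.0006 -0.003 0 0 0; 0 0 -0.008 0 0 0; 0 0 0 0 0 0"
}}

```text
t: 29.18
tcp_pos: [0.4773, -0.0552, 0.0899]
tcp_rot: [-0.707, 0.016, -0.016, 0.707]
force: [0.1, -0.1, -1.3]
gripper_width: 0.0008
```

```bash
python3 - <<'E'
from h import *
stroke(4); print(r.get_obs()['tcp_pos'])
s=vision.read_camera("scene"); s0=cv2.imread("pics/scene0.png")
cv2.imwrite("pics/s24.png",cv2.resize(np.hstack([rect("scene",s0),rect("scene",s)]),(800,400)))
E
```

```text
rad 0.046513207714048474 s mm -18.96084742085639 F [ 0.075  -0.1263 -1.2581] rot [-0.0002 -0.001  -0.0008] yerr -0.0001400232156461359
0.0067 -0.0003 -0.0024 0 0 0; 0.0049 -0.0002 0.0011 0 0 0; 0.0050 -0.0002 0.0005 0 0 0; 0.0050 -0.0002 -0.0001 0 0 0; 
[ 0.4773 -0.0552  0.0899]
```

View pics/s24.png

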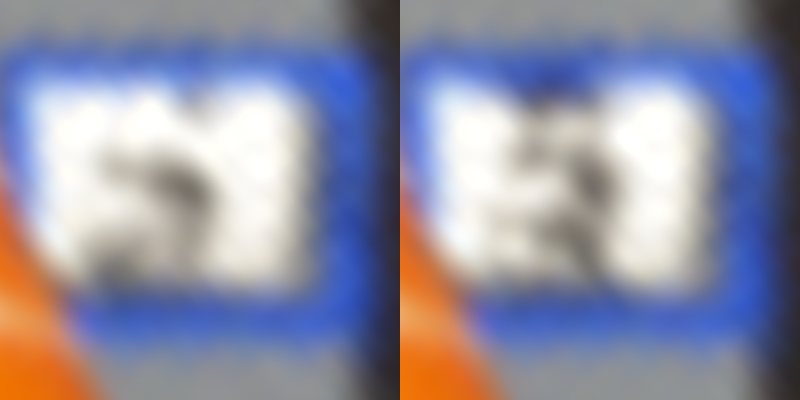

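Emit:
{"api": "jog_arm", "payload": {
  "series": "0.0027 -0.0001 -0.0037 0 0 0; 0.0048 -0.0002 0.0012 0 0 0; 0.0049 -0.0002 0.0009 0 0 0"
}}

```text
t: 29.6
tcp_pos: [0.491, -0.0559, 0.0895]
tcp_rot: [0.707, -0.016, 0.016, -0.707]
force: [-3.2, 0.8, 8.0]
gripper_width: 0.0007
```

```bash
python3 - <<'E'
from h import *
print(r.get_obs()['tcp_pos']);stroke(4)
E
```

```text
[ 0.491  -0.0559  0.0895]
rad 0.04198981490133439 s mm -6.660613944174902 F [-3.1963  0.8372  7.992 ] rot [ 0.0002 -0.0004 -0.0009] yerr -6.910249269505286e-05
0.0050 -0.0002 0.0002 0 0 0; 0.0050 -0.0002 -0.0004 0 0 0; 0.0049 -0.0002 -0.0010 0 0 0; 0.0047 -0.0002 -0.0016 0 0 0;
```

Emit:
{"api": "jog_arm", "payload": {
  "series": "0.005 -0.0002 0.0003 0 0 0; 0.005 -0.0002 -0.0002 0 0 0; 0.0049 -0.0002 -0.0006 0 0 0"
}}

```text
t: 29.98
tcp_pos: [0.5078, -0.0567, 0.0898]
tcp_rot: [0.707, -0.015, 0.016, -0.707]
force: [-1.8, -0.1, 4.3]
gripper_width: 0.0005
```

```bash
python3 - <<'E'
from h import *
print(r.get_obs()['tcp_pos']);stroke(4,xe=.501)
s=vision.read_camera("scene"); s0=cv2.imread("pics/scene0.png")
cv2.imwrite("pics/s25.png",cv2.resize(np.hstack([rect("scene",s0),rect("scene",s)]),(800,400)))
E
```

```text
[ 0.5078 -0.0567  0.0898]
rad 0.04231498930698009 s mm 6.7869737489790785 F [-1.8268 -0.0638  4.3226] rot [ 0.0006  0.0014 -0.001 ] yerr -0.00010953207660341358
0.0047 -0.0002 -0.0017 0 0 0; 0.0046 -0.0002 -0.0019 0 0 0; 0.0043 -0.0002 -0.0025 0 0 0; 0.0040 -0.0002 -0.0030 0 0 0;
```

View pics/s25.png

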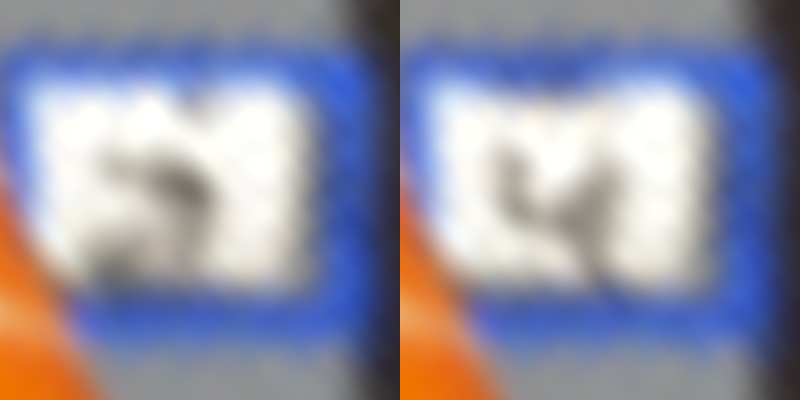

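Emit:
{"api": "jog_arm", "payload": {
  "series": "0.004 -0.0002 -0.0013 0 0 0"
}}

```text
t: 30.15
tcp_pos: [0.5128, -0.057, 0.0887]
tcp_rot: [0.707, -0.015, 0.017, -0.707]
force: [-0.1, 1.7, 6.3]
gripper_width: 0.0005
```

```bash
python3 - <<'E'
from h import *
print(r.get_obs()['tcp_pos'],r.get_obs()['force'])
s=np.mean([vision.read_camera("scene").astype(float) for _ in range(3)],0).astype(np.uint8); s0=cv2.imread("pics/scene0.png")
cv2.imwrite("pics/s26.png",cv2.resize(np.hstack([rect("scene",s0),rect("scene",s)]),(800,400)))
E
```

```text
[ 0.5128 -0.057   0.0887] [-0.1264  1.7442  6.336 ]
```

View pics/s26.png

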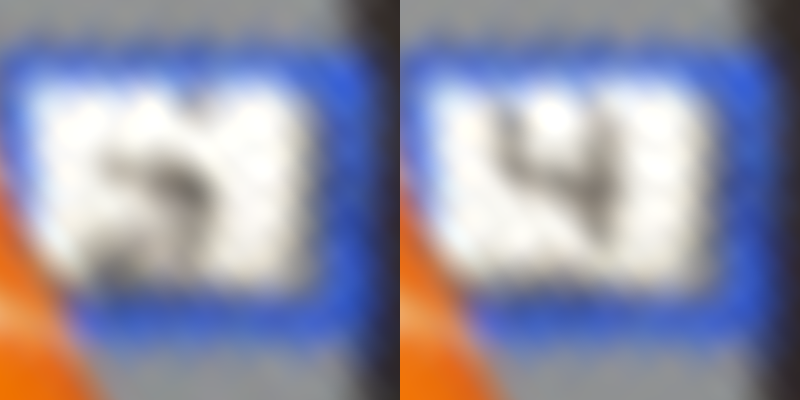

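Emit:
{"api": "jog_arm", "payload": {
  "series": "0 0 0.02 0 0 0; 0 0 0.05 0 0 0; -0.005 0.005 0.05 0 0 0; -0.01 0.02 0.05 0 0 0; -0.01 0.045 0.04 0 0 0; -0.01 0.055 0 0 0 0; -0.01 0.055 0 0 0 0; 0 0.055 0 0 0 0; 0 0.02 0 0 0 0"
}}

```text
t: 31.42
tcp_pos: [0.4638, 0.2047, 0.3016]
tcp_rot: [-0.706, 0.018, -0.016, 0.707]
force: [-0.0, -0.2, -0.1]
gripper_width: 0.0004
```

```bash
python3 - <<'E'
from h import *
print(r.get_obs()['tcp_pos'])
s=np.mean([vision.read_camera("scene").astype(float) for _ in range(4)],0).astype(np.uint8)
t=np.mean([vision.read_camera("top").astype(float) for _ in range(4)],0).astype(np.uint8)
np.save("ws.npy",s);np.save("wt.npy",t)
cv2.imwrite("pics/s27.png",cv2.resize(np.hstack([rect("top",t),rect("scene",s)]),(800,400)))
cv2.imwrite("pics/t27.png",cv2.resize(t,(640,480)))
E
```

```text
[0.4638 0.2047 0.3016]
```

View pics/s27.png

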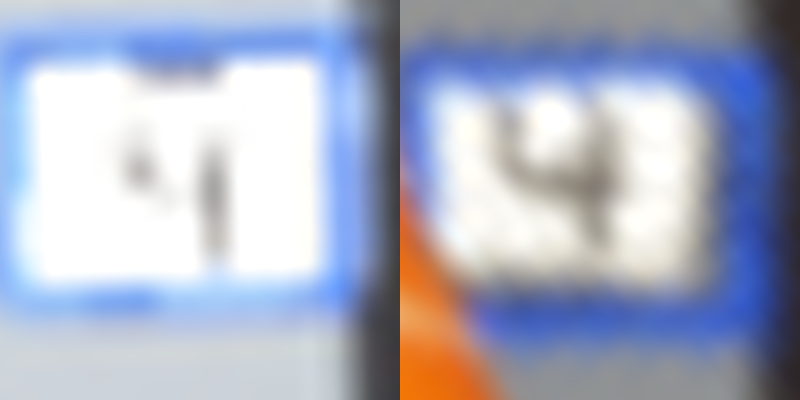

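View pics/t27.png

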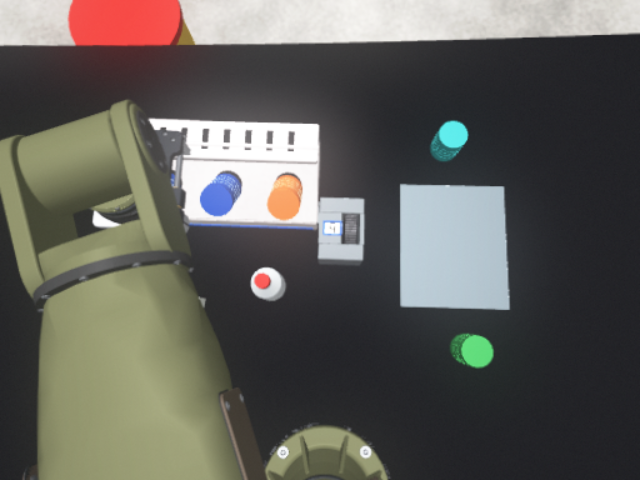

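```bash
python3 - <<'E'
from h import *
w=np.array([.50,-.022,.082])
ang=-.0462
for n in("top","scene"):
    K,d,rv,tv=C[n]; c=-cv2.Rodrigues(rv)[0].T@tv; v=c-w; v[:2]=Ro.from_euler('z',-ang).as_matrix()[:2,:2]@v[:2]
    print(n,c,"slope x,y per depth",v[:2]/v[2])
# profile of darkness along x (rows) within digit columns
s=np.load("ws.npy");t=np.load("wt.npy")
for n,im,c0,c1 in(("top",t,100,250),("scene",s,80,230)):
    R=rect(n,im).astype(float); 
    R=R[::2,::2] if R.shape[0]>450 else R
    g=R.min(axis=2); print(n,R.shape); sc=R.shape[0]/400
    for y in range(30,320,10): 
        print(y, int(g[int(y*sc):int((y+10)*sc),int(c0*sc):int(c1*sc)].min(axis=1).mean()), end='; ')
    print()
    big=rect(n,im,res=.00005); cv2.imwrite(f"pics/r28{n}.png",cv2.convertScaleAbs(big,alpha=1.0)[:600,:790] )
E
```

```text
top [ 0.3287 -0.0052  0.9616] slope x,y per depth [-0.1954  0.0101]
scene [1.0318 0.391  0.7391] slope x,y per depth [0.7794 0.6652]
top (400, 400, 3)
30 129; 40 109; 50 109; 60 128; 70 165; 80 205; 90 239; 100 250; 110 248; 120 242; 130 234; 140 221; 150 202; 160 186; 170 172; 180 164; 190 163; 200 167; 210 175; 220 183; 230 185; 240 192; 250 207; 260 213; 270 206; 280 181; 290 137; 300 125; 310 148; 
scene (400, 400, 3)
30 118; 40 98; 50 88; 60 90; 70 103; 80 130; 90 161; 100 178; 110 178; 120 173; 130 169; 140 160; 150 147; 160 135; 170 124; 180 117; 190 120; 200 132; 210 142; 220 147; 230 152; 240 166; 250 179; 260 174; 270 153; 280 125; 290 95; 300 72; 310 63;
```

Emit:
{"api": "jog_arm", "payload": {
  "series": "0.01 -0.03 0 0 0 0; 0.01 -0.055 0 0 0 0; 0.005 -0.055 0 0 0 0; 0 -0.055 0 0 0 0; 0 -0.045 -0.02 0 0 0; 0 -0.015 -0.04 0 0 0; 0 0 -0.05 0 0 0; 0 0 -0.04 0 0 0; 0 0 0 0 0 0"
}}

```text
t: 32.95
tcp_pos: [0.4877, -0.0683, 0.1496]
tcp_rot: [-0.707, 0.021, -0.023, 0.707]
force: [0.2, 0.2, 1.6]
gripper_width: 0.0005
```

```bash
python3 - <<'E'
from h import *
go([.498,-.0563,.096],yaw=-.046-np.pi/2)
E
```

```text
t 32.95 pos [ 0.4877 -0.0683  0.1496] d [ 0.0103  0.012  -0.0536] rot [-0.0004  0.0024  0.016 ] q [-0.2141  0.227   1.7497  0.001   1.1626 -0.1525] F [0.1939 0.2213 1.5926] w 0.0005
```

Emit:
{"api": "jog_arm", "payload": {
  "series": "0.01 0.012 -0.015 0 0.002 0.016; 0 0 -0.02 0 0 0; 0 0 -0.01 0 0 0; 0 0 0 0 0 0"
}}

```text
t: 33.45
tcp_pos: [0.5009, -0.0577, 0.1107]
tcp_rot: [0.707, -0.014, 0.02, -0.707]
force: [-0.8, 0.3, -0.5]
gripper_width: 0.0004
```

```bash
python3 - <<'E'
from h import *
go([.498,-.0563,.0925],yaw=-.046-np.pi/2)
E
```

```text
t 33.45 pos [ 0.5009 -0.0577  0.1107] d [-0.0029  0.0014 -0.0182] rot [0.0012 0.0089 0.0013] q [-0.1876  0.2969  1.7608  0.0006  1.075  -0.1405] F [-0.751   0.3112 -0.4944] w 0.0004
```

Emit:
{"api": "jog_arm", "payload": {
  "series": "-0.003 0.001 -0.012 0.001 0.009 0; 0 0 -0.005 0 0.003 0; 0 0 0 0 0 0"
}}

```text
t: 33.83
tcp_pos: [0.4984, -0.057, 0.0944]
tcp_rot: [0.707, -0.017, 0.016, -0.707]
force: [-0.0, 0.8, 0.7]
gripper_width: 0.0002
```

```bash
python3 - <<'E'
from h import *
go([.498,-.0563,.0905],yaw=-.046-np.pi/2)
s=np.mean([vision.read_camera("scene").astype(float) for _ in range(3)],0).astype(np.uint8)
np.save("ws1.npy",s)
E
```

```text
t 33.83 pos [ 0.4984 -0.057   0.0944] d [-0.0004  0.0007 -0.0039] rot [ 0.0006 -0.0016  0.0017] q [-0.1864  0.3198  1.7736 -0.001   1.0496 -0.1382] F [-0.0437  0.7752  0.715 ] w 0.0002
```

Emit:
{"api": "jog_arm", "payload": {
  "series": "-0.0004 0.0005 -0.0032 0 0 0; 0 0 -0.0005 0 0 0"
}}

```text
t: 34.22
tcp_pos: [0.4982, -0.0564, 0.0911]
tcp_rot: [0.707, -0.017, 0.017, -0.707]
force: [0.2, -0.4, -0.4]
gripper_width: 0.0005
```

Emit:
{"api": "jog_arm", "payload": {
  "series": "0 0 -0.0005 0 0 0"
}}

```text
t: 34.35
tcp_pos: [0.4983, -0.0564, 0.0906]
tcp_rot: [0.707, -0.017, 0.017, -0.707]
force: [0.5, -0.1, -0.2]
gripper_width: 0.0004
```

Emit:
{"api": "jog_arm", "payload": {
  "series": "0 0 -0.0005 0 0 0"
}}

```text
t: 34.48
tcp_pos: [0.4983, -0.0565, 0.0902]
tcp_rot: [0.707, -0.017, 0.017, -0.707]
force: [-1.7, 0.5, 5.3]
gripper_width: 0.0005
```

Emit:
{"api": "jog_arm", "payload": {
  "series": "0 0 -0.0004 0 0 0"
}}

```text
t: 34.6
tcp_pos: [0.4985, -0.0565, 0.0902]
tcp_rot: [0.707, -0.017, 0.017, -0.707]
force: [-1.2, 0.4, 7.2]
gripper_width: 0.0001
```

Emit:
{"api": "jog_arm", "payload": {
  "series": "0.0018 -0.0001 -0.0004 0 0 0"
}}

```text
t: 34.72
tcp_pos: [0.5005, -0.0566, 0.0902]
tcp_rot: [0.707, -0.016, 0.017, -0.707]
force: [-1.3, 0.7, 5.8]
gripper_width: 0.0002
```

```bash
python3 - <<'E'
from h import *
print(r.get_obs()['tcp_pos'],r.get_obs()['force'])
s=np.mean([vision.read_camera("scene").astype(float) for _ in range(3)],0).astype(np.uint8)
print(r.get_obs()['tcp_pos'],r.get_obs()['force'])
s1=np.load("ws1.npy")
A,B=rect("scene",s1),rect("scene",s)
cv2.imwrite("pics/s29.png",cv2.resize(np.hstack([A,B]),(800,400)))
E
```

```text
[ 0.5005 -0.0566  0.0902] [-1.3376  0.7493  5.7692]
[ 0.5007 -0.0566  0.0902] [-0.609   0.8877  5.6804]
```

View pics/s29.png

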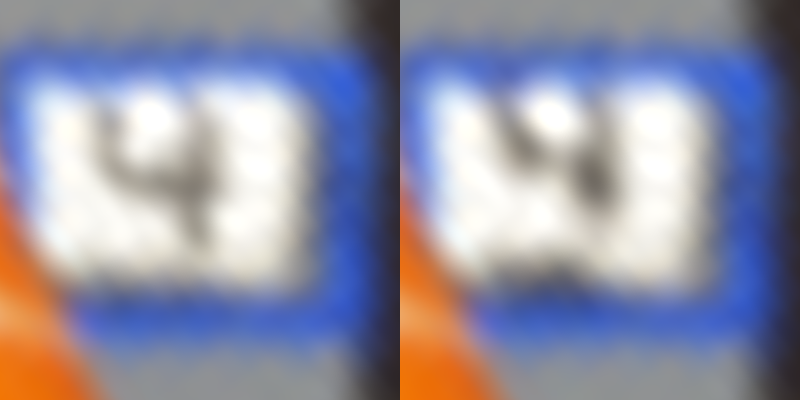

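Emit:
{"api": "jog_arm", "payload": {
  "series": "0 0 0.02 0 0 0; 0 0 0.05 0 0 0; -0.005 0.005 0.05 0 0 0; -0.01 0.02 0.05 0 0 0; -0.01 0.045 0.04 0 0 0; -0.01 0.055 0 0 0 0; -0.01 0.055 0 0 0 0; 0 0.055 0 0 0 0; 0 0.02 0 0 0 0"
}}

```text
t: 36.0
tcp_pos: [0.4512, 0.2049, 0.306]
tcp_rot: [-0.707, 0.018, -0.018, 0.707]
force: [0.3, -0.5, -0.5]
gripper_width: -0.0
```

```bash
python3 - <<'E'
from h import *
print(r.get_obs()['tcp_pos'],r.get_obs()['t'])
s=np.mean([vision.read_camera("scene").astype(float) for _ in range(4)],0).astype(np.uint8)
t=np.mean([vision.read_camera("top").astype(float) for _ in range(4)],0).astype(np.uint8)
np.save("ws2.npy",s);np.save("wt2.npy",t)
T0,S0=rect("top",np.load("wt.npy")),rect("scene",np.load("ws.npy"))
cv2.imwrite("pics/s30.png",cv2.resize(np.vstack([np.hstack([T0,S0]),np.hstack([rect("top",t),rect("scene",s)])]),(600,600)))
for n,im,c0,c1 in(("top",t,100,250),("scene",s,80,230)):
    R=rect(n,im).astype(float); R=cv2.resize(R,(400,400)); g=R.min(axis=2)
    print(n,[(y,int(g[y:y+10,c0:c1].min(axis=1).mean())) for y in range(30,320,10)])
E
```

```text
[0.4512 0.2049 0.306 ] 36.0
top [(30, 120), (40, 101), (50, 131), (60, 195), (70, 245), (80, 255), (90, 252), (100, 245), (110, 234), (120, 218), (130, 198), (140, 184), (150, 174), (160, 156), (170, 149), (180, 160), (190, 177), (200, 187), (210, 191), (220, 207), (230, 229), (240, 249), (250, 254), (260, 253), (270, 231), (280, 182), (290, 135), (300, 123), (310, 147)]
scene [(30, 117), (40, 96), (50, 82), (60, 82), (70, 87), (80, 106), (90, 131), (100, 149), (110, 152), (120, 144), (130, 128), (140, 119), (150, 121), (160, 110), (170, 101), (180, 102), (190, 115), (200, 138), (210, 164), (220, 185), (230, 194), (240, 192), (250, 162), (260, 131), (270, 106), (280, 87), (290, 70), (300, 61), (310, 59)]
```

View pics/s30.png

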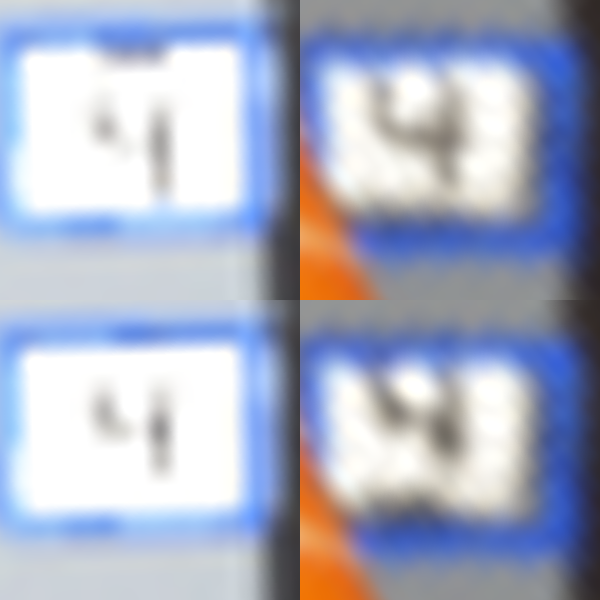

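```bash
python3 - <<'E'
from h import *
s=np.load("ws2.npy");t=np.load("wt2.npy")
cv2.imwrite("pics/f.png",np.hstack([cv2.resize(s[100:340,120:440],(400,300)),cv2.resize(t,(400,300))]))
E
```

```text
(no output)
```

View pics/f.png

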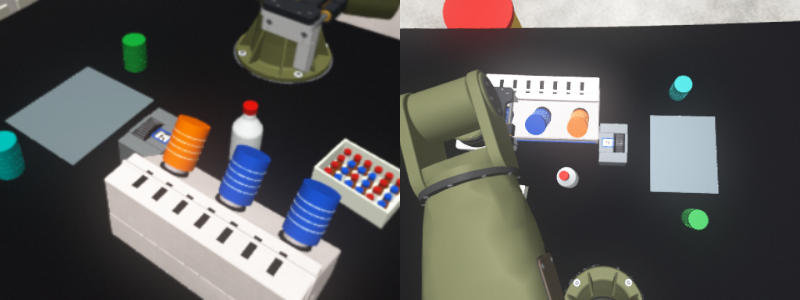

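```bash
python3 -c "
from plant import r,ticket
o=r.get_obs();print(o['t'],o['force'],o['qvel']);print(ticket.hand_in())"
```

```text
36.4 [-0.41898094  0.13170094  0.02002861] [ 0.00173191  0.00078936 -0.00077091  0.00010788  0.00019931  0.00295626]
the job is handed in; nothing more can be done
None
```

Both blue beakers hang mouth-down on the two empty pegs, and the thumbwheel was rolled to the 4 after both were released. I handed the job in at 36.4 s of the 72 s allowed.

- **Beakers:** each was lowered along the leaning peg until it stopped on the tip, then released. On the first one I kept lowering about 7 mm after it had seated, and the fingers slid down its wall. Overlays in the camera images put both within a few millimetres of the expected hung position, bottom on the tip and rim clear of the panel.
- **Thumbwheel:** it took two strokes and one small correction, about 60 mm of rim in all.
    - **Force:** when feeling for the rim, one press reached about 30 N at the wrist. The strokes themselves stayed near 4–8 N.
    - **Reading:** the 4 shows upright and centred to within about 0.5 mm, or 0.03 digit, by my estimate. The two cameras disagree by about 1.4 mm on the raw offset (the top view reads slightly low, the scene view slightly high). I put that down to the drum sitting below the window frame and corrected for it. The images are coarse, so this is a judgement rather than an exact reading.
- **Everything else:** the last pictures show the orange beaker, wash bottle, vial tray and the turquoise and green look-alikes where they started. The arm was clear of everything, with the force reading near zero.

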